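Sort fired pieces out of the sloped bin

ROBOT

A 6-joint arm with a two-finger parallel gripper is mounted at the origin on the work surface. World frame = base frame: x ahead of the robot, y to its left, z up, the work surface at z = 0. Lengths are in m, angles in rad, forces in N, time in s.
With the tool pointing down it reaches from about 0.4 to 0.825 m from the base axis. Payload 7 kg.
Tool frame: the origin (TCP) lies between the finger pads, 19 mm behind the fingertips; this is the grasp point; z points along the fingers, x is the direction in which the jaws open and shut, and the axes are right-handed (so a half turn about z gives the same grasp; the last joint's range is limited). The gripper opens to 88 mm and grips with 3 to 60 N. Pads are 19 mm wide; open, the fingers measure 130 mm over their backs; the gripper's body (78 mm by 193 mm) begins 47 mm behind the grasp point.
Start: joints at [1.522, 0.359, 0.012, 0, -1.224, -0.288], TCP at [0.223, 0.637, 0.245] pointing down, gripper open.
Joint ranges: [-3.07, 3.07], [-1.43, 2.12], [-1.02, 1.25], [-3.03, 1.67], [-3.05, -0], [-3.03, 3.03]. Speed limits (rad/s): [2.39, 2.39, 3.01, 3.14, 3.14, 3.14].

INTERFACE

Orientations are given as [roll, pitch, yaw] about the fixed x, y, z axes, in that order (R = Rz(yaw) Ry(pitch) Rx(roll)).
In Python, from station import get_state, grab_frame, job_done gives the robot as it stands.
- The arm moves only by the tool drive_tool, never from a script. Its argument "moves" is a list of rows, each a list of 7 numbers: the shift along the tool's x, y, z in mm, then the turn, a rotation vector about the tool's x, y, z in degrees, then the closure, from -1 (fully open) to 1 (shut), so that 0 is half open. In form: [[dx, dy, dz, ax, ay, az, claw], ...]. A call has 1 to 12 rows; each row is the pose to reach, as a shift and turn from the pose commanded when the call began, along the tool's axes at that moment; what a row does not reach only later rows make up. A row lasts 1/8 s, in which the tool goes at most 62.5 mm and 10.7 degrees, less where a joint would pass 70% of its speed; a pose out of reach is approached as far as the arm can. A call with a gripper value outside its range is refused whole. The fingers move at their own pace and stop on an object; "grip_force" is the grip in N (left out, the last holds). Time passes only in rows, so rows that repeat a pose let the fingers close. It gives the time, the measured TCP pose, the force and the opening at its end, in the units of the state.
- get_state(): the state, without advancing time (a new reading comes with each control period).
- grab_frame(name): name is "scene" or "top" or "wrist"; returns a dict with "img" (480x640x3 uint8, red, green, blue), "range_z" (480x640 float32, m along the optical axis (not along the pixel's ray), 0 where there is no reading), "fovy" (degrees; the focal length in pixels is half the picture's height over the tangent of half this angle, whatever the lens; pixels are square), "cx", "cy" (the principal point, pixels), "k1" (the pictures are not rectified: a ray, as slopes to the right and down, at radius r is drawn at 1 + k1 r^2 times it, then the intrinsics apply), "rvec" (rotation vector, rad) and "tvec" (3), from world to camera coordinates, as OpenCV has them. Camera axes: x right, y down, z forward; pixel columns grow to the right and rows downward; lengths in m; the calibration is good to about 2 mm. A picture is of the moment at which its call begins.
- job_done(): hands the job in, once; it reports no verdict.
The state is a dict: "t": time; "q": joint angles; "qd": joint speeds; "joint_efforts": joint torques, N m; "eef_pos": TCP position; "ee_rot": TCP orientation; "force": force on the tool from outside, world axes, zero at the start; "moment": the same for the moment, N m; "width": finger opening in m.
Only numpy, scipy, OpenCV 4.12 (cv2) and the standard library are available. Lean on these libraries where they do the work, as an engineer would, in place of code of your own. Each camera call takes 0.05 s, during which the arm holds its last target. There are 200 camera calls.

TASK

Two pieces do not belong in the grey sloped bin: put the cream kiln prop into the plywood tray and the blue glaze test tile into the empty black bowl. Set each one down gently inside, without dropping it, leave the terracotta foot in its place in the bin, and do not disturb the other things on the table.

Things in the scene. Friction and masses are not known exactly. Their poses are not given: they have to be found in the camera images.
- bin: Grey fixed bin, rubber floor sloped 32 degrees, openings facing up and toward the robot. Origin: centre of the inner floor, 60 mm above the table; x up the slope, y across, z square out of the floor. Three compartments centred at y = -93, 0, 93 mm, each 88 mm wide (y), 100 mm long (x); walls 5 mm thick, 40 mm above the floor (lower end 30).
- bin_rail (a point): Middle of the level wooden rail (along the bin's y, 312 mm long, 16 mm wide, 14 mm thick) fixed over the pieces, which bars a tool pointing straight down: 145 mm higher than the bin's origin. Colour sample chips stand up to 31 mm above this point. Its two 12 mm posts stand beside the bin at its y = -150 and 150 mm. A tool square to the sloped floor passes it.
- prop: Kiln prop: cream-coloured fired-clay square bar, 52 (x) by 26 (y) by 26 (z) mm, with a dark round hole mark in each end, about 75 g. It lies on the floor of one of the bin's compartments, any of the three, roughly lengthwise up the slope and about the middle of the compartment's width. Origin: centre of its underside; z out of the bin's floor.
- tile: Glaze test tile: glossy blue rectangular tile, 48 (x) by 30 (y) by 14 (z) mm, a small dark dot near one end, about 45 g. It lies flat in another compartment, roughly lengthwise up the slope. Origin: centre of its underside; z out of the bin's floor.
- foot: Terracotta foot: small orange-brown piece, square base 36 by 36 by 10 mm with a round knob of 30 mm on it, 26 mm tall in all, standing in the remaining compartment. Origin: centre of its underside. It stays where it is.
- tray: Loose plywood tray, open on top, 160 (x) by 140 (y) by 45 (z) mm outside, walls and floor 6 mm, 0.7 kg; to the left or right of the bin. Origin: centre of its underside.
- bowl: Loose round black bowl, rim radius 95 mm, 55 mm tall, 0.8 kg, walls about 4 mm, narrower toward the bottom; on the other side of the bin from the tray. Origin: centre of its underside; its inner floor is about 5 mm higher.
- cup: White cup, 76 mm diameter, 75 mm tall, to one side behind the bin. Origin: centre of its underside. Bystander.
- jar: White closed jar, 72 mm diameter, 110 mm tall, to one side behind the bin. Origin: centre of its underside. Bystander.
- knife: Metal spatula with handle, about 200 mm long, lying on the table between the robot and the bin. Bystander.
- brush: Brush, about 180 mm long, lying on the table between the robot and the bin. Bystander.
- batten: Wooden strip, 30 by 260 by 12 mm, lying on the table behind the bin. Origin: centre of its underside. Bystander.
There are look-alikes about, which are no part of the job. There is more than one size of the tray; the job needs the larger.

How it is judged:
By the outcome, as a careful person would: the job done as asked, in the order asked, and still so for the second after the job is handed in, with the robot touching nothing.
It also fails if it takes over 64 s, if anything falls off the work surface, if the arm or the gripper's body presses on something with over 40 N, if the wrist force passes 120 N, or if a joint passes its speed limit or range.

## Working session

There is one attempt and no reset: what is moved stays moved. The work goes in short steps, Python scripts to look and compute and a tool call to move; the robot and the scene stay as the last step left them, time stands still between calls to the robot, and variables do not carry over. Pictures are saved under pics/ and viewed, about 8 in all and at most 12, crops included, and the job is handed in when it is done.

Besides the shell and the picture viewer there is one more tool, called after "Call:" as name(argument=value, ...), one argument or row to a line, values as JSON. drive_tool: Moves the arm, as the interface text tells. Its arguments: {"type":"object","properties":{"moves":{"type":"array"},"grip_force":{"type":"number"}},"required":["moves"]}

```bash
mkdir -p pics; ls
cat > h.py <<'E'
import numpy as np, cv2
from station import get_state, grab_frame
from scipy.spatial.transform import Rotation as R
def save(f,name,crop=None,s=1):
    im=cv2.cvtColor(f["img"],cv2.COLOR_RGB2BGR)
    if crop: x0,y0,x1,y1=crop; im=cv2.resize(im[y0:y1,x0:x1],None,fx=s,fy=s,interpolation=cv2.INTER_CUBIC)
    cv2.imwrite("pics/"+name,im)
def cloud(f):
    "world xyz for each pixel, NaN where no range"
    H,W=f["range_z"].shape; fl=H/2/np.tan(np.radians(f["fovy"])/2)
    u,v=np.meshgrid(np.arange(W),np.arange(H))
    xd=(u-f["cx"])/fl; yd=(v-f["cy"])/fl; x,y=xd.copy(),yd.copy()
    for _ in range(20):
        s=1+f["k1"]*(x*x+y*y); x,y=xd/s,yd/s
    z=np.where(f["range_z"]>0,f["range_z"],np.nan)
    P=np.stack([x*z,y*z,z],-1)-np.ravel(f["tvec"])
    return P@cv2.Rodrigues(np.array(f["rvec"],float))[0]
def pix(f,p):
    c=cv2.Rodrigues(np.array(f["rvec"],float))[0]@np.array(p)+np.ravel(f["tvec"])
    a=c[:2]/c[2]; a=a*(1+f["k1"]*(a@a)); fl=240/np.tan(np.radians(f["fovy"])/2)
    return a*fl+[f["cx"],f["cy"]]
E
python3 - <<'E'
from h import *
import pickle
fs={n:grab_frame(n) for n in("scene","top")}
pickle.dump(fs,open("f0.pkl","wb"))
for n,f in fs.items():
    save(f,n+"0.png"); print(n,f["fovy"],f["k1"],f["tvec"])
print(get_state())
E
```

```text
pics
scene 44.66316572240667 -0.17887774180465135 [-0.1474609  -0.35535763  1.8963824 ]
top 49.17212284100077 -0.001724062159882127 [0.01552762 0.53853984 1.42103526]
{'t': 0.1, 'q': array([ 1.52210229e+00,  3.59324010e-01,  1.11222074e-02, -3.09620864e-04,
       -1.22408562e+00, -2.88103904e-01]), 'qd': array([ 0.00096393, -0.00071237,  0.00037749,  0.00076241, -0.00015759,
       -0.00130597]), 'joint_efforts': array([-1.30399680e-03, -5.84166312e+01,  2.93749040e+01,  7.01554477e+00,
        1.01232881e-02, -4.22094922e-05]), 'eef_pos': array([0.22294956, 0.63667258, 0.24449819]), 'ee_rot': array([-3.14144802e+00, -1.51235111e-03, -1.90769981e+00]), 'force': array([0.31881059, 0.32290966, 0.96053807]), 'moment': array([-0.04059288, -0.03674102, -0.01851602]), 'width': 0.08785952062227821}
```

View pics/scene0.png

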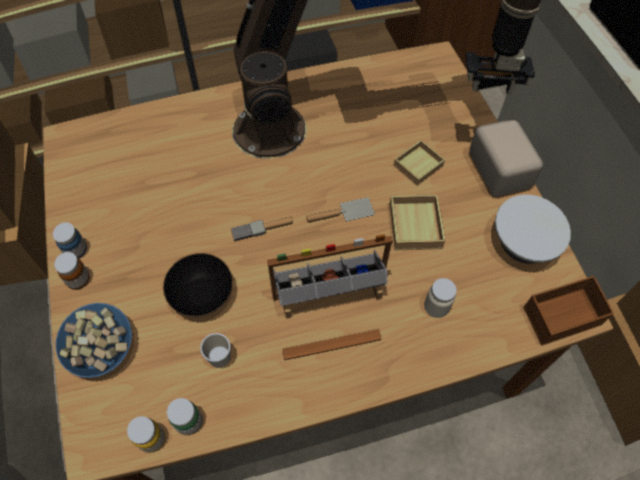

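View pics/top0.png

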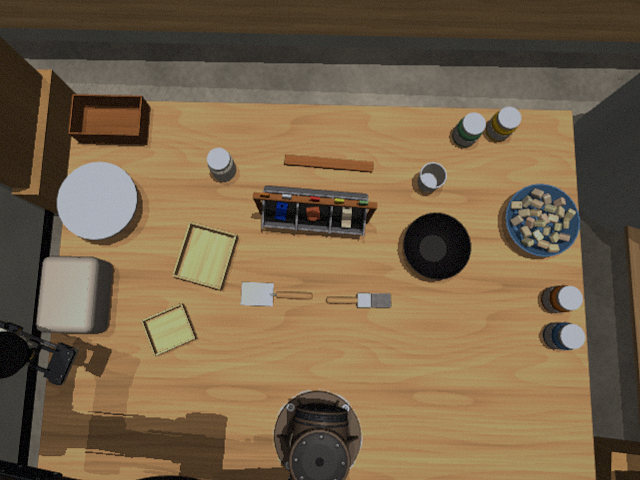

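Scene and top views agree. In the top image:
- **Tray:** the large plywood tray is at (205,257). Look-alikes are the small tray (169,329) and the brown box (110,118).
- **Bowl:** the empty black bowl is at (437,246). Look-alikes are the blue bowl of cubes (541,220) and the white bowl (97,202).
- **Bin:** the tile is at (282,212), the foot at (313,213) and the prop at (346,217).

Next I'll measure these and check the choice in one close crop.

Run:
```python
from h import *
import pickle
fs=pickle.load(open("f0.pkl","rb")); f=fs["top"]; C=cloud(f)
save(f,"crop1.png",(240,170,400,250),5)
print("table z",C[380,470],C[300,450])
for n,(u,v) in dict(tile=(282,215),foot=(313,215),prop=(346,220),prop2=(346,211),tray=(205,257),bowl=(437,246),small=(169,329),knifeh=(290,295),knife=(257,294),brush=(375,300),batten=(328,162),jar=(219,157),cup=(431,175)).items():
    print(n,np.nanmedian(C[v-1:v+2,u-1:u+2].reshape(-1,3),0).round(3))
# rail
X=C.reshape(-1,3); H=f["img"].reshape(-1,3).astype(int)
roi=np.zeros((480,640),bool); roi[180:245,245:385]=1; roi=roi.ravel()
r=X[roi&(X[:,2]>.195)]; print("rail",len(r),np.nanmin(r,0),np.nanmax(r,0))
m=cv2.minAreaRect(r[:,:2].astype(np.float32)); print("rail rect",m)
# tray rim & bowl rim
for n,(a,b,c,d),z in (("tray",(165,215,245,300),(.036,.052)),("bowl",(395,205,480,290),(.045,.065))):
    q=np.zeros((480,640),bool); q[b:d,a:c]=1; q=X[q.ravel()&(X[:,2]>z[0])&(X[:,2]<z[1])]
    print(n,len(q),cv2.minAreaRect(q[:,:2].astype(np.float32)))
# bin floor normal / pieces by colour
import colorsys
hsv=cv2.cvtColor(f["img"],cv2.COLOR_RGB2HSV).reshape(-1,3).astype(int)
for n,u0,u1,mk in (("tile",270,292,(hsv[:,0]>105)&(hsv[:,0]<130)&(hsv[:,1]>150)),("prop",338,356,(hsv[:,2]>100)&(hsv[:,0]<40)&(hsv[:,1]<120)),("foot",303,323,(hsv[:,0]<20)&(hsv[:,1]>120))):
    q=np.zeros((480,640),bool); q[205:230,u0:u1]=1
    s=q.ravel()&mk; p=X[s]; print(n,s.sum(),np.nanmean(p,0).round(4),np.nanmin(p,0).round(3),np.nanmax(p,0).round(3))
```

```text
table z [ 0.15266769 -0.42199629  0.00103573] [ 0.37063401 -0.37045653  0.00538583]
tile [0.593 0.107 0.06 ]
foot [0.592 0.021 0.076]
prop [ 0.58  -0.07   0.073]
prop2 [ 0.603 -0.069  0.087]
tray [0.477 0.325 0.007]
bowl [ 0.524 -0.337  0.004]
small [0.273 0.415 0.006]
knifeh [0.374 0.08  0.021]
knife [0.375 0.174 0.002]
brush [ 0.365 -0.157  0.019]
batten [ 0.765 -0.02   0.012]
jar [0.74  0.282 0.112]
cup [ 0.734 -0.323  0.006]
rail 955 [ 0.58517581 -0.13757177  0.19516386] [0.6190933  0.17393505 0.24666455]
rail rect ((0.6022408604621887, 0.017997577786445618), (0.31206685304641724, 0.018045838922262192), 86.39282989501953)
tray 512 ((0.4802447259426117, 0.3202493190765381), (0.14187690615653992, 0.16024386882781982), 75.80889892578125)
bowl 701 ((0.5193108320236206, -0.3260408341884613), (0.1877509355545044, 0.18633078038692474), 88.8273696899414)
tile 174 [0.6002 0.111  0.0632] [0.582 0.094 0.036] [0.62  0.133 0.08 ]
prop 138 [ 0.5865 -0.0708  0.0757] [ 0.565 -0.084  0.031] [ 0.616 -0.059  0.095]
foot 202 [0.5979 0.0216 0.0679] [ 0.577 -0.002  0.034] [0.619 0.049 0.09 ]
```

View pics/crop1.png

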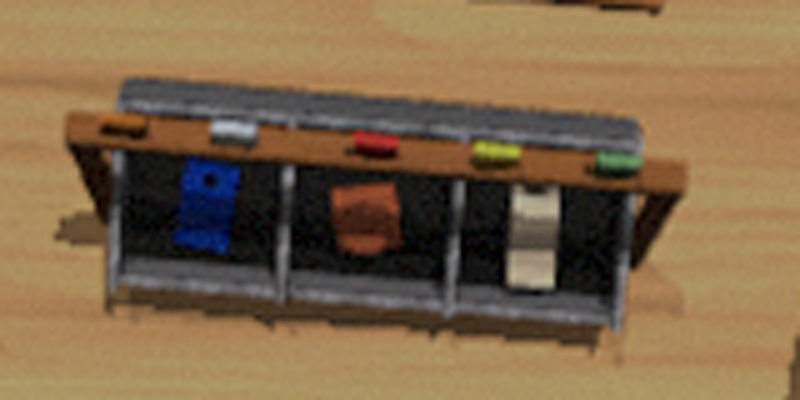

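The crop confirms it: the tile with its dot is at (282,211), and the cream prop is at (346,217). Next I'll fit the bin frame and work out the first move.

```bash
cat >> h.py <<'E'
YAW=np.radians(-3.6); TILT=np.radians(32)
RB=R.from_euler("ZY",[YAW,-TILT]).as_matrix()   # bin frame
def tool_R(tilt,yaw=0):
    "tool square to slope of 'tilt' rad, tool x = -bin y (yawed about tool z)"
    B=R.from_euler("ZY",[YAW,-tilt]).as_matrix()
    return np.stack([-B[:,1],-B[:,0],-B[:,2]],1)@R.from_euler("z",yaw).as_matrix()
def go(p,Rt,s=None):
    s=s or get_state(); R0=R.from_euler("xyz",s["ee_rot"]).as_matrix()
    d=R0.T@(np.array(p)-s["eef_pos"])*1e3; a=R.from_matrix(R0.T@Rt).as_rotvec(degrees=True)
    print("row",d.round(1),a.round(1),"n",np.ceil(max(np.linalg.norm(d)/62.5,np.linalg.norm(a)/10.7)))
E
python3 - <<'E'
from h import *
import pickle
f=pickle.load(open("f0.pkl","rb"))["top"]; C=cloud(f)
hsv=cv2.cvtColor(f["img"],cv2.COLOR_RGB2HSV).astype(int)
q=np.zeros((480,640),bool); q[206:225,266:360]=1
q&=(hsv[...,2]<45)&(hsv[...,1]<130); P=C[q]; P=P[~np.isnan(P).any(1)]
h=np.array([np.cos(YAW),np.sin(YAW)]); xh=P[:,:2]@h
A=np.c_[xh,np.ones(len(P))]; c=np.linalg.lstsq(A,P[:,2],rcond=None)[0]; print(len(P),"slope",np.degrees(np.arctan(c[0])))
x0=np.median(xh-(P[:,2]-.06)/np.tan(TILT)); rail=np.array([.602,.018]); print("rail xh",rail@h,"origin xh",x0)
O=np.r_[h*x0+np.array([-h[1],h[0]])*(rail@[-h[1],h[0]]),.06]; print("O",O.round(4))
for n,u0,u1,mk in (("tile",270,292,(hsv[...,0]>105)&(hsv[...,0]<130)&(hsv[...,1]>150)),("prop",338,356,(hsv[...,2]>100)&(hsv[...,0]<40)&(hsv[...,1]<120))):
    q=np.zeros((480,640),bool); q[205:232,u0:u1]=1
    p=(C[q&mk]-O)@RB*1e3; p=p[np.abs(p[:,2]-15)<25]; print(n,len(p),np.percentile(p,[2,50,98],axis=0).round(0).tolist())
Rt=tool_R(np.radians(40)); p=O+RB@[-.01,-.093,.15]; print(p); go(p,Rt)
E
```

```text
865 slope 31.354421372656475
rail xh 0.5996818611622918 origin xh 0.6105438708472849
O [0.6128 0.0173 0.06  ]
tile 173 [[-41.0, 78.0, -2.0], [-14.0, 92.0, 13.0], [8.0, 110.0, 21.0]]
prop 137 [[-45.0, -101.0, -1.0], [-14.0, -90.0, 26.0], [17.0, -78.0, 31.0]]
[ 0.51920627 -0.06997494  0.18190802]
row [ 568.9 -513.2   63.5] [ 39.7  -5.6 -15. ] n 13.0
```

Call:
drive_tool(
  moves=[
    [569,-513,0,41.6,-5.9,-15,-0.1],
    [569,-513,0,41.6,-5.9,-15,-0.1],
    [569,-513,0,41.6,-5.9,-15,-0.1],
    [569,-513,0,41.6,-5.9,-15,-0.1],
    [569,-513,0,41.6,-5.9,-15,-0.1],
    [569,-513,0,41.6,-5.9,-15,-0.1],
    [569,-513,0,41.6,-5.9,-15,-0.1],
    [569,-513,0,41.6,-5.9,-15,-0.1],
    [569,-513,0,41.6,-5.9,-15,-0.1],
    [569,-513,0,41.6,-5.9,-15,-0.1],
    [569,-513,0,41.6,-5.9,-15,-0.1],
    [569,-513,0,41.6,-5.9,-15,-0.1],
  ],
)

```text
t: 1.6
eef_pos: [0.5182, 0.0059, 0.3177]
ee_rot: [-2.442, 0.007, -1.629]
force: [1.2, 0.3, -0.3]
width: 0.0482
```

Call:
drive_tool(
  moves=[
    [0,0,0,0,0,0,-0.1],
    [0,0,0,0,0,0,-0.1],
  ],
)

```text
t: 1.85
eef_pos: [0.5177, 0.0065, 0.3162]
ee_rot: [-2.445, 0.005, -1.632]
force: [0.2, 0.8, 0.6]
width: 0.048
```

Run:
```python
from h import *
import pickle
f=grab_frame("wrist"); pickle.dump(f,open("w1.pkl","wb")); save(f,"w1.png")
s=get_state(); print(s["eef_pos"],s["width"],s["q"].round(2))
O=np.array([.6128,.0173,.06]); go(O+RB@[-.012,-.093,.10],tool_R(np.radians(42)))
```

```text
[0.51776236 0.00803095 0.3162556 ] 0.04801225626361399 [ 0.47 -0.32 -1.02  0.94 -0.41  0.24]
row [ 78.8  90.2 155.8] [ 2.1  0.4 -0. ] n 4.0
```

View pics/w1.png

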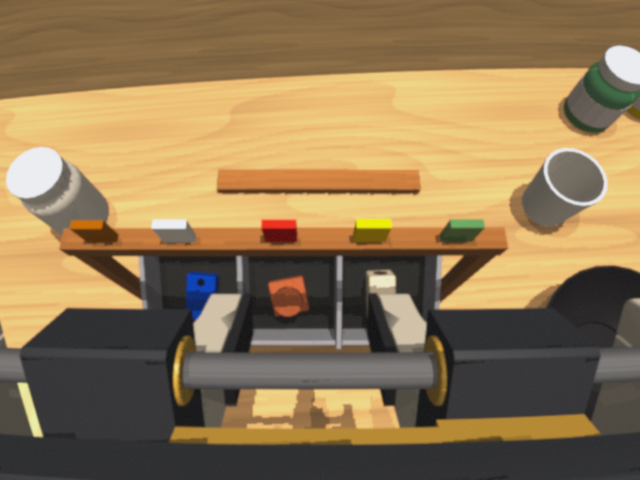

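The wrist view shows the tile at (200,280), the foot at (288,297) and the prop at (380,280), in the same order as the top view. The gripper body is wide along the jaw axis. I'll go lower over the prop.

Call:
drive_tool(
  moves=[
    [79,90,156,2,0.4,0,-0.1],
    [79,90,156,2,0.4,0,-0.1],
    [79,90,156,2,0.4,0,-0.1],
    [79,90,156,2,0.4,0,-0.1],
    [79,90,156,2,0.4,0,-0.1],
    [79,90,156,2,0.4,0,-0.1],
    [79,90,156,2,0.4,0,-0.1],
  ],
)

```text
t: 2.78
eef_pos: [0.5399, -0.1172, 0.2139]
ee_rot: [-2.491, 0.059, -1.581]
force: [-0.1, -0.1, 0.2]
width: 0.0484
```

Run:
```python
from h import *
import pickle
f=grab_frame("wrist"); pickle.dump(f,open("w2.pkl","wb")); save(f,"w2.png")
s=get_state(); print(s["eef_pos"],s["width"],s["q"].round(2))
O=np.array([.6128,.0173,.06]); go(O+RB@[-.012,-.093,.10],tool_R(np.radians(42)))
```

```text
[ 0.53928001 -0.11745927  0.21333863] 0.04806880633439976 [ 0.07 -0.1  -1.02  0.63 -0.    0.84]
row [-41.4  43.6  64.2] [4.8 4.5 0.2] n 2.0
```

View pics/w2.png

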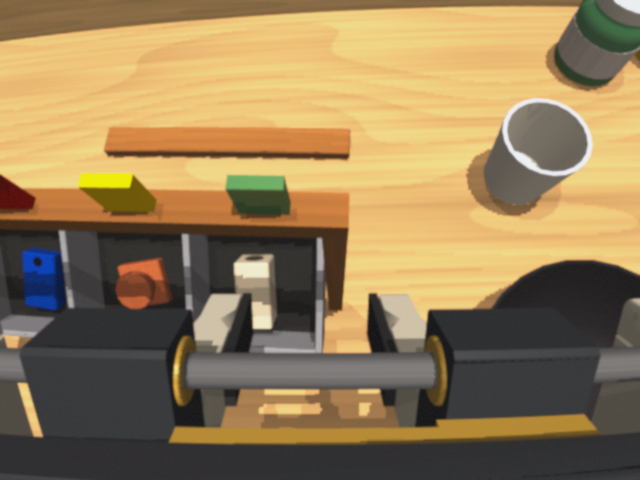

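The prop is at (256,290) in the right compartment. q3 and q5 are at their range limits, so I need to know the arm's kinematics. I'll gather a few joint and pose pairs from safe nearby poses.

Call:
drive_tool(
  moves=[
    [-20,40,-20,-20,0,0,-0.1],
    [-20,40,-20,-20,0,0,-0.1],
    [-20,40,-20,-20,0,0,-0.1],
    [-20,40,-20,-20,0,0,-0.1],
  ],
)

```text
t: 3.32
eef_pos: [0.4989, -0.0962, 0.2088]
ee_rot: [-2.837, 0.059, -1.581]
force: [0.6, 0.4, 0.6]
width: 0.0481
```

```bash
cat >> h.py <<'E'
import json
def log():
    s=get_state(); open("log.txt","a").write(json.dumps([list(map(float,s[k])) for k in("q","eef_pos","ee_rot")])+"\n"); print(s["q"].round(3),s["eef_pos"].round(4),np.degrees(s["ee_rot"]).round(1))
E
python3 -c "from h import *;log()"
```

```text
[ 0.203 -0.053 -0.625  0.014 -0.689  1.339] [ 0.4989 -0.0962  0.2088] [-162.5    3.4  -90.6]
```

Call:
drive_tool(
  moves=[
    [0,20,60,-10,0,0,-0.1],
    [0,20,60,-10,0,0,-0.1],
    [0,20,60,-10,0,0,-0.1],
  ],
)

```text
t: 3.7
eef_pos: [0.4945, -0.0952, 0.1435]
ee_rot: [-3.014, 0.057, -1.585]
force: [-0.3, -0.2, 0.5]
width: 0.0485
```

```bash
python3 -c "from h import *;log()"
```

```text
[ 0.176  0.11  -0.568 -0.046 -0.757  1.408] [ 0.4945 -0.0952  0.1435] [-172.7    3.3  -90.8]
```

Call:
drive_tool(
  moves=[
    [0,0,-130,0,0,0,-0.1],
    [0,0,-130,0,0,0,-0.1],
    [0,0,-130,0,0,0,-0.1],
    [0,0,-130,0,0,0,-0.1],
  ],
)

```text
t: 4.2
eef_pos: [0.4774, -0.1027, 0.276]
ee_rot: [-3.005, 0.06, -1.586]
force: [1.1, -0.0, -1.2]
width: 0.0484
```

Run:
```python
from h import *
log()
from scipy.optimize import least_squares
D=[json.loads(l) for l in open("log.txt")]
D+=[[[1.5221,.35932,.01112,-.0003,-1.22409,-.2881],[.22295,.63667,.2445],[-3.14145,-.00151,-1.9077]]]
W=[([.47,-.32,-1.02,.94,-.41,.24],[.51776,.00803,.31626],[-2.445,.005,-1.632]),([.07,-.1,-1.02,.63,0,.84],[.53928,-.11746,.21334],[-2.491,.059,-1.581])]
def fk(q,p):
    h,a1,l2,a3,l3,L=p[:6]; o=np.r_[p[6:12]]
    q=np.array(q)+o
    e=lambda ax,t:R.from_euler(ax,t).as_matrix()
    A=e("z",q[0]); x=np.array([0,0,h])+A@[a1,0,0]
    A=A@e("y",q[1]); x=x+A@[0,0,l2]
    A=A@e("y",-q[2]); x=x+A@[l3,0,a3]          # forearm along +x
    A=A@e("x",q[3])@e("y",-q[4])@e("x",q[5]); x=x+A@[L,0,0]
    # tool z = A x ; tool x,y: fixed
    T=np.stack([A[:,1],A[:,2],A[:,0]],1)
    return x,T
def res(p,D=D+W):
    r=[]
    for i,(q,x,e) in enumerate(D):
        X,T=fk(q,p); w=1 if i<len(D)-2 else .15
        r+=list((X-x)*w)+list(((T@R.from_euler("z",p[12]).as_matrix())-R.from_euler("xyz",e).as_matrix()).ravel()*.3*w)
    return np.r_[r, (p[6:12])*.002, (p[:6]-p0[:6])*.002]
p0=np.r_[.4,.0,.45,.0,.45,.25,-.288,0,0,0,0,0,0]
best=None
for a in range(8):
  for s5 in (0,):
    p1=p0.copy(); p1[12]=a*np.pi/4; p1[11]=0
    f=least_squares(res,p1,x_scale=.1)
    if best is None or f.cost<best.cost: best=f
p=best.x; print(best.cost,p.round(4)); np.save("p.npy",p)
for q,x,e in D+W:
    X,T=fk(q,p); print(((X-x)*1e3).round(1), np.degrees(R.from_matrix((T@R.from_euler("z",p[12]).as_matrix()).T@R.from_euler("xyz",e).as_matrix()).magnitude()).round(2))
```

```text
[ 0.164 -0.049 -0.405 -0.039 -1.071  1.404] [ 0.4774 -0.1027  0.276 ] [-172.2    3.4  -90.9]
0.3563464475461046 [ 3.0330e-01  4.2000e-02  5.9770e-01  1.4100e-02  4.4730e-01  4.5580e-01
 -4.8500e-01  1.8400e-02 -6.1500e-02  2.3540e-01  3.7600e-02 -2.0000e-04
  1.2275e+00]
[11.3 19.4 -1. ] 7.7
[-1.8 -2.7  5.5] 4.78
[ 6.7 22.6  2.2] 7.64
[ 28.1 -18.3  -3.3] 160.54
[-66.2 138.3 -90.7] 38.12
[-84.8 -97.  -60.3] 18.68
```

The model is missing a lateral wrist offset along the joint-5 axis: the lateral offset of 0.155 equals 0.192·cos(q4). I'll refit with it.

```bash
cat > kin.py <<'E'
from h import *
from scipy.optimize import least_squares
from itertools import product
e=lambda ax,t:R.from_euler(ax,t).as_matrix()
def fk(q,p,S):
    h,a1,l2,a3,l3,L,d,ps=p
    A=e("z",q[0]); x=np.array([0,0,h])+A@[a1,0,0]
    A=A@e("y",q[1]); x=x+A@[0,0,l2]
    A=A@e("y",-q[2]); x=x+A@[l3,0,a3]
    A=A@e("x",S[0]*q[3]); x=x+A@[0,d,0]
    A=A@e("y",-q[4])@e("x",S[1]*q[5]); x=x+A@[L,0,0]
    return x,np.stack([A[:,1],A[:,2],A[:,0]],1)@e("z",ps)
E
cat > fit.py <<'E'
from kin import *
D=[json.loads(l) for l in open("log.txt")]
D+=[[[1.5221,.35932,.01112,-.0003,-1.22409,-.2881],[.22295,.63667,.2445],[-3.14145,-.00151,-1.9077]]]
D+=[([.47,-.32,-1.02,.94,-.41,.24],[.51776,.00803,.31626],[-2.445,.005,-1.632]),([.07,-.1,-1.02,.63,0,.84],[.53928,-.11746,.21334],[-2.491,.059,-1.581])]
p0=np.r_[.4,.0,.45,.0,.45,.25,-.19,0]
def res(p,S):
    r=[(p[:7]-p0[:7])*.001]
    for q,x,a in D:
        X,T=fk(q,p,S); r+=[X-x,(T-R.from_euler("xyz",a).as_matrix()).ravel()*.3]
    return np.concatenate(r)
best=min((least_squares(res,np.r_[p0[:7],a],args=(S,)).__dict__|{"S":S} if 0 else (lambda f:(f.cost,S,f.x))(least_squares(res,np.r_[p0[:7],a],args=(S,))) for S in product((1,-1),(1,-1)) for a in np.arange(4)*np.pi/2),key=lambda t:t[0])
c,S,p=best; print(c,S,p.round(4)); np.savez("kin.npz",p=p,S=S)
for q,x,a in D:
    X,T=fk(q,p,S); print(((X-x)*1e3).round(1),np.degrees(R.from_matrix(T.T@R.from_euler("xyz",a).as_matrix()).magnitude()).round(2))
E
python3 fit.py
```

```text
1.0637299496310624e-05 (-1, -1) [ 2.0180e-01  5.3000e-03  5.9780e-01 -1.6000e-03  4.5910e-01  3.5880e-01
 -1.9190e-01  4.7115e+00]
[0.7 0.  0.8] 0.05
[ 0.3 -0.1  1.3] 0.05
[ 0.6 -0.1 -0.3] 0.05
[ 0.1 -0.8 -0. ] 0.05
[-0.1 -1.6 -1.9] 0.41
[ 0.  -0.2  0.1] 0.16
```

The fit is good to about 1 mm. Now I'll solve the IK within limits for the grasp and approach poses.

```bash
cat >> kin.py <<'E'
try: K=np.load("kin.npz"); P,S=K["p"],K["S"]
except Exception: pass
LO=np.array([-3.07,-1.43,-1.02,-3.03,-3.05,-3.03])+.02; HI=np.array([3.07,2.12,1.25,1.67,0,3.03])-.02
O=np.array([.6128,.0173,.06])
def ik(x,T,q0=None,n=40,seed=0):
    rng=np.random.default_rng(seed); out=[]
    st=[q0] if q0 is not None else rng.uniform(LO*.6,HI*.6,(n,6))
    for s in st:
        f=least_squares(lambda q:np.r_[(lambda a:np.r_[a[0]-x,(a[1]-T).ravel()*.2])(fk(q,P,S))],np.clip(s,LO+1e-4,HI-1e-4),bounds=(LO,HI))
        if f.cost<1e-6 and not any(np.abs(f.x-o).max()<.05 for o in out): out.append(f.x)
    return out
E
python3 - <<'E'
from kin import *
for py,nm in((-.090,"prop"),(.093,"tile")):
  for t in (32,36,40,44):
    for n in (.022,.10):
      for fl in (0,np.pi):
        x=O+RB@[-.014,py,n]
        for q in ik(x,tool_R(np.radians(t),fl)): print(nm,t,n,"flip" if fl else "", q.round(2))
E
```

```text
tile 44 0.022  [-0.18  0.31 -0.88 -2.93 -0.39 -1.69]
tile 44 0.022 flip [-0.18  0.31 -0.88 -2.93 -0.39  1.45]
```

```bash
cat > scan.py <<'E'
from kin import *
rng=np.random.default_rng(1)
def ikx(x,T,n=14):
    out=[]
    for i in range(n):
        s=np.r_[rng.uniform(-.6,.6),rng.uniform(0,.5),rng.uniform(-.95,-.4),rng.uniform(-2.9,1.6),rng.uniform(-.7,-.05),rng.uniform(-2.5,2.5)]
        out+= [q for q in ik(x,T,s) if not any(np.abs(q-o).max()<.05 for o in out)]
    return out
if __name__=="__main__":
  from multiprocessing import Pool
  J=[(nm,py,t,b,fl) for nm,py in(("prop",-.090),("tile",.093)) for t in (20,24,28,32,36,40,44) for b in (-8,-4,0,4,8) for fl in (0,np.pi)]
  def w(j):
    nm,py,t,b,fl=j
    T=tool_R(np.radians(t))@e("y",np.radians(b))@e("z",fl)
    return [(nm,t,b,fl>0,q.round(2)) for q in ikx(O+RB@[-.014,py,.022],T)]
  with Pool() as p:
    for r in p.map(w,J):
      for z in r: print(*z)
E
time timeout 500 python3 scan.py
```

```text
prop 20 -8 False [ 0.17  0.27 -0.6  -0.18 -0.34  1.52]
prop 20 -8 True [ 0.17  0.27 -0.6  -0.18 -0.34 -1.62]
prop 20 -4 False [ 0.23  0.26 -0.74  0.14 -0.22  1.16]
prop 20 -4 True [ 0.23  0.26 -0.74  0.14 -0.22 -1.98]
prop 24 -8 False [ 0.18  0.25 -0.66 -0.17 -0.22  1.51]
prop 24 -8 True [ 0.18  0.25 -0.66 -0.17 -0.22 -1.63]
prop 28 -8 False [ 0.2   0.25 -0.72 -0.16 -0.09  1.5 ]
prop 28 -8 True [ 0.2   0.25 -0.72 -0.16 -0.09 -1.65]
prop 32 -8 False [ 0.2   0.24 -0.73 -0.27 -0.02  1.62]
prop 32 -8 True [ 0.2   0.24 -0.73 -0.27 -0.02 -1.52]
prop 36 -8 False [ 0.16  0.24 -0.67 -0.54 -0.02  1.93]
prop 36 -8 True [ 0.16  0.24 -0.67 -0.54 -0.02 -1.21]
prop 40 -8 False [ 0.01  0.24 -0.57 -0.95 -0.11  2.46]
prop 40 -8 True [ 0.01  0.24 -0.57 -0.95 -0.11 -0.68]
prop 44 -8 False [-0.19  0.24 -0.53 -1.35 -0.23  3.01]
prop 44 -8 True [-0.19  0.24 -0.53 -1.35 -0.23 -0.13]
prop 44 -4 False [-0.08  0.23 -0.55 -1.28 -0.08  2.86]
prop 44 -4 True [-0.08  0.23 -0.55 -1.28 -0.08 -0.28]
prop 44 8 False [-0.49  0.27 -0.75 -2.5  -0.26 -1.89]
prop 44 8 True [-0.49  0.27 -0.75 -2.5  -0.26  1.25]
tile 20 0 False [ 0.24  0.26 -0.98  1.58 -0.1  -0.3 ]
tile 20 0 True [ 0.24  0.26 -0.98  1.58 -0.1   2.84]
tile 20 4 False [ 0.4   0.27 -0.96  1.31 -0.22 -0.17]
tile 20 4 True [ 0.4   0.27 -0.96  1.31 -0.22  2.97]
tile 20 8 False [ 0.48  0.29 -0.93  1.19 -0.32 -0.14]
tile 20 8 True [ 0.48  0.29 -0.93  1.19 -0.32  3.01]
tile 40 0 False [-0.16  0.28 -0.78 -2.81 -0.19 -1.82]
tile 44 -4 False [-0.15  0.28 -0.71 -2.5  -0.22 -2.13]
tile 44 -4 True [-0.15  0.28 -0.71 -2.5  -0.22  1.01]
tile 44 0 False [-0.18  0.31 -0.88 -2.93 -0.39 -1.69]
real	0m35.299s
user	2m5.218s
sys	0m0.285s
```

Run:
```python
from kin import *
import pickle
f=pickle.load(open("w2.pkl","rb")); C=cloud(f)
Rc=cv2.Rodrigues(np.array(f["rvec"],float))[0]; cam=-Rc.T@np.ravel(f["tvec"])
T=R.from_euler("xyz",[-2.491,.059,-1.581]).as_matrix(); print("cam in tool mm",(T.T@(cam-[.5393,-.1175,.2133])*1e3).round(0))
B=(C-O)@RB*1e3
hsv=cv2.cvtColor(f["img"],cv2.COLOR_RGB2HSV).astype(int)
def roi(a,b,c,d): m=np.zeros((480,640),bool); m[b:d,a:c]=1; return m
for n,m in (("tile",roi(15,245,70,312)&(hsv[...,0]>105)&(hsv[...,0]<130)&(hsv[...,1]>150)),("prop",roi(228,250,285,332)&(hsv[...,2]>120)&(hsv[...,0]<40)&(hsv[...,1]<110))):
    p=B[m]; p=p[~np.isnan(p).any(1)]; h=np.median(p[:,2]); top=p[p[:,2]>np.percentile(p[:,2],90)-4]
    print(n,len(p),"n pct",np.percentile(p[:,2],[5,50,95]).round(1),"top rect",cv2.minAreaRect(top[:,:2].astype(np.float32)))
fl=B[roi(212,236,232,300)|roi(285,236,312,330)]; fl=fl[(fl[:,2]<12)&(fl[:,2]>-15)]; print("floor n",np.percentile(fl[:,2],[10,50,90]))
w=B[roi(180,230,340,330)]; w=w[(w[:,2]>34)&(w[:,2]<46)&(w[:,0]<40)&(w[:,0]>-45)]; print("walltops y",np.histogram(w[:,1],bins=np.arange(-150,-30,5)))
r=C[roi(60,180,345,240)]; r=r[r[:,2]>.19]; print("rail z",np.percentile(r[:,2],[5,50,95]))
print("lower wall x",np.percentile(B[roi(240,330,320,350)].reshape(-1,3),[10,50,90],axis=0).round())
```

```text
cam in tool mm [   0.  -85. -140.]
tile 2237 n pct [ 4.4 13.5 14.8] top rect ((-10.466376304626465, 94.12405395507812), (31.145992279052734, 48.445613861083984), 85.49451446533203)
prop 2269 n pct [ 13.3  25.6 164.3] top rect ((36.985931396484375, -109.96991729736328), (8.867086410522461, 6.023850440979004), 28.251712799072266)
floor n [-1.25696197 -0.37046046  0.54927644]
walltops y (array([ 38,  27, 527, 126,   0,   0,   0,   0,   0,   0,   0,   0,   0,
         0,   0,   0,   0,   0,   0,   0, 374, 379,   0]), array([-150, -145, -140, -135, -130, -125, -120, -115, -110, -105, -100,
        -95,  -90,  -85,  -80,  -75,  -70,  -65,  -60,  -55,  -50,  -45,
        -40,  -35]))
rail z [0.20188356 0.21275762 0.23634963]
lower wall x [[nan nan nan]
 [nan nan nan]
 [nan nan nan]]
```

```bash
cat >> kin.py <<'E'
from scipy.spatial.transform import Slerp
def TT(t,b,fl=1,y=0): return tool_R(np.radians(t))@e("y",np.radians(b))@e("z",np.pi*fl+np.radians(y))
def sim(q,wps,verbose=1):
    "step through straight pose segments with local IK; report joints"
    x,T=fk(q,P,S)
    for X,T2 in wps:
        X=np.array(X); a=R.from_matrix(T.T@T2).as_rotvec(); n=int(np.ceil(max(np.linalg.norm(X-x)/.03,np.linalg.norm(a)/.09,1)))
        mx=0; ok=True
        for k in range(1,n+1):
            s=k/n; r=ik(x+s*(X-x),T@R.from_rotvec(s*a).as_matrix(),q)
            if not r: ok=False; print("FAIL at",s.__round__(2),q.round(2)); return q
            mx=max(mx,np.abs(r[0]-q).max()); q=r[0]
        x,T=X,T2
        if verbose: print(n,q.round(2),"maxstep",mx.round(2))
    return q
E
python3 - <<'E'
from kin import *
import pickle
f=pickle.load(open("w2.pkl","rb")); B=(cloud(f)-O)@RB*1e3
p=B[250:332,228:285].reshape(-1,3); t=p[(p[:,2]>22)&(p[:,2]<30)&(p[:,1]<-55)]; print("prop top",len(t),cv2.minAreaRect(t[:,:2].astype(np.float32)),np.median(t[:,2]))
s=get_state(); q=s["q"]; x0,T0=fk(q,P,S); b=lambda *v:O+RB@np.array(v)
T1=T0@e("z",np.pi*.999*-1)
for t,bb,be in((44,-20,-4),(46,-20,-2),(48,-20,0),(42,-20,-6)):
  print("t",t)
  sim(q,[(x0,T0@e("z",-np.pi/2)),(x0,T1),(b(-.06,-.09,.16),TT(20,bb)),(b(-.04,-.09,.13),TT(t,bb)),(b(-.014,-.09,.10),TT(t,be)),(b(-.014,-.09,.022),TT(t,be))])
E
```

```text
prop top 1824 ((-9.681747436523438, -86.80924987792969), (51.9461669921875, 26.42790985107422), 2.472118854522705) 25.575939708902283
t 44
18 [ 0.16 -0.05 -0.4  -0.04 -1.07  2.97] maxstep 0.09
FAIL at 0.06 [ 0.16 -0.05 -0.4  -0.04 -1.07  2.97]
t 46
18 [ 0.16 -0.05 -0.4  -0.04 -1.07  2.97] maxstep 0.09
FAIL at 0.06 [ 0.16 -0.05 -0.4  -0.04 -1.07  2.97]
t 48
18 [ 0.16 -0.05 -0.4  -0.04 -1.07  2.97] maxstep 0.09
FAIL at 0.06 [ 0.16 -0.05 -0.4  -0.04 -1.07  2.97]
t 42
18 [ 0.16 -0.05 -0.4  -0.04 -1.07  2.97] maxstep 0.09
FAIL at 0.06 [ 0.16 -0.05 -0.4  -0.04 -1.07  2.97]
```

Run:
```python
from kin import *
s=get_state(); q=s["q"]; x0,T0=fk(q,P,S); b=lambda *v:O+RB@np.array(v)
for t,bb,be in((42,-20,-6),(44,-20,-4),(46,-20,-2),(48,-20,0)):
  print("t",t)
  sim(q,[(x0,T0@e("z",np.pi/2)),(x0,T0@e("z",np.pi*.99)),(b(-.06,-.09,.16),TT(20,bb)),(b(-.04,-.09,.13),TT(t,bb)),(b(-.014,-.087,.10),TT(t,be,1,-2.5)),(b(-.012,-.087,.023),TT(t,be,1,-2.5))])
```

```text
t 42
18 [ 0.16 -0.05 -0.4  -0.04 -1.07 -0.17] maxstep 0.09
18 [ 0.16 -0.05 -0.4  -0.04 -1.07 -1.71] maxstep 0.09
4 [-0.03  0.01 -0.53 -0.52 -0.74 -1.2 ] maxstep 0.19
5 [-0.27  0.04 -0.57 -1.05 -0.56 -0.42] maxstep 0.23
FAIL at 1.0 [ 0.14  0.01 -0.74 -0.62 -0.09 -1.07]
t 44
18 [ 0.16 -0.05 -0.4  -0.04 -1.07 -0.17] maxstep 0.09
18 [ 0.16 -0.05 -0.4  -0.04 -1.07 -1.71] maxstep 0.09
4 [-0.03  0.01 -0.53 -0.52 -0.74 -1.2 ] maxstep 0.19
5 [-0.32  0.04 -0.57 -1.12 -0.58 -0.31] maxstep 0.26
FAIL at 0.75 [-0.04  0.01 -0.64 -0.93 -0.24 -0.65]
t 46
18 [ 0.16 -0.05 -0.4  -0.04 -1.07 -0.17] maxstep 0.09
18 [ 0.16 -0.05 -0.4  -0.04 -1.07 -1.71] maxstep 0.09
4 [-0.03  0.01 -0.53 -0.52 -0.74 -1.2 ] maxstep 0.19
6 [-0.37  0.05 -0.58 -1.19 -0.6  -0.2 ] maxstep 0.24
FAIL at 0.75 [-0.08  0.01 -0.64 -1.04 -0.24 -0.51]
t 48
18 [ 0.16 -0.05 -0.4  -0.04 -1.07 -0.17] maxstep 0.09
18 [ 0.16 -0.05 -0.4  -0.04 -1.07 -1.71] maxstep 0.09
4 [-0.03  0.01 -0.53 -0.52 -0.74 -1.2 ] maxstep 0.19
6 [-0.42  0.06 -0.59 -1.26 -0.63 -0.09] maxstep 0.27
FAIL at 0.75 [-0.14  0.01 -0.63 -1.18 -0.25 -0.33]
```

Run:
```python
from kin import *
b=lambda *v:O+RB@np.array(v)
for t in (40,44,48,52):
  q=np.array([-.42,.06,-.59,-1.26,-.63,-.09])
  for n in (.10,.08,.06,.045,.023):
    best=None; qq=q
    for be in range(-20,9,2):
      r=ik(b(-.018,-.087,n),TT(t,be,1,-2.5),qq)
      if r: qq=r[0]; best=(be,qq.round(2))
      elif best: break
    print(t,n,best)
```

```text
40 0.1 (-12, array([ 0.07,  0.05, -0.66, -0.71, -0.19, -0.93]))
40 0.08 (-10, array([ 0.13,  0.09, -0.69, -0.64, -0.08, -1.03]))
40 0.06 (-10, array([ 0.05,  0.15, -0.62, -0.83, -0.14, -0.79]))
40 0.045 (-8, array([ 0.12,  0.18, -0.65, -0.75, -0.03, -0.92]))
40 0.023 (-8, array([ 0.02,  0.23, -0.57, -0.96, -0.11, -0.63]))
44 0.1 (-10, array([ 0.05,  0.04, -0.66, -0.85, -0.13, -0.76]))
44 0.08 (-8, array([ 0.09,  0.09, -0.67, -0.86, -0.05, -0.78]))
44 0.06 (-6, array([ 0.07,  0.14, -0.64, -0.96, -0.02, -0.66]))
44 0.045 (-6, array([-0.03,  0.18, -0.58, -1.14, -0.09, -0.41]))
44 0.023 (-4, array([-0.09,  0.23, -0.55, -1.32, -0.09, -0.2 ]))
48 0.1 (-6, array([ 0.06,  0.04, -0.68, -1.01, -0.02, -0.59]))
48 0.08 (-4, array([-0.05,  0.09, -0.62, -1.26, -0.06, -0.28]))
48 0.06 (8, array([-0.51,  0.18, -0.81, -2.45, -0.31,  1.24]))
48 0.045 (8, array([-0.55,  0.24, -0.85, -2.55, -0.4 ,  1.38]))
48 0.023 (8, array([-0.56,  0.32, -0.88, -2.65, -0.51,  1.51]))
52 0.1 (8, array([-0.51,  0.07, -0.81, -2.32, -0.3 ,  1.09]))
52 0.08 (8, array([-0.57,  0.15, -0.88, -2.47, -0.43,  1.3 ]))
52 0.06 (8, array([-0.6 ,  0.24, -0.92, -2.57, -0.54,  1.44]))
52 0.045 (8, array([-0.61,  0.3 , -0.94, -2.63, -0.62,  1.52]))
52 0.023 (8, array([-0.61,  0.39, -0.96, -2.69, -0.71,  1.6 ]))
```

Run:
```python
from kin import *
s=get_state(); q=s["q"]; x0,T0=fk(q,P,S); b=lambda *v:O+RB@np.array(v)
sim(q,[(x0,T0@e("z",np.pi/2)),(b(-.06,-.09,.16),TT(20,-18)),(b(-.05,-.09,.13),TT(49,-15)),(b(-.018,-.088,.08),TT(49,-3,1,-2.5)),(b(-.018,-.088,.023),TT(49,-3,1,-2.5))])
print(b(-.06,-.09,.16),b(-.05,-.09,.13))
go(b(-.06,-.09,.16),TT(20,-18))
```

```text
18 [ 0.16 -0.05 -0.4  -0.04 -1.07 -0.17] maxstep 0.09
18 [ 0.01 -0.01 -0.56 -0.46 -0.7  -1.29] maxstep 0.07
6 [-0.37  0.02 -0.64 -1.31 -0.5  -0.07] maxstep 0.37
3 [-0.16  0.09 -0.61 -1.44 -0.12 -0.03] maxstep 0.14
2 [-0.45  0.27 -0.63 -1.94 -0.36  0.7 ] maxstep 0.43
[ 0.4717466  -0.06400362  0.16389254] [ 0.49607655 -0.06553433  0.14375029]
row [-31.9  21.7 112.3] [-21.8 -19.4 177.5] n 17.0
```

Call:
drive_tool(
  moves=[
    [0,0,0,0,0,90,-0.1],
    [0,0,0,0,0,90,-0.1],
    [0,0,0,0,0,90,-0.1],
    [0,0,0,0,0,90,-0.1],
    [0,0,0,0,0,90,-0.1],
    [0,0,0,0,0,90,-0.1],
    [0,0,0,0,0,90,-0.1],
    [0,0,0,0,0,90,-0.1],
    [0,0,0,0,0,90,-0.1],
  ],
)

```text
t: 5.32
eef_pos: [0.4771, -0.1027, 0.2725]
ee_rot: [3.082, 0.128, 3.115]
force: [-0.4, 0.6, 0.2]
width: 0.0484
```

Run:
```python
from kin import *
s=get_state(); print(s["q"].round(2)); b=lambda *v:O+RB@np.array(v)
go(b(-.06,-.09,.16),TT(20,-18))
```

```text
[ 0.16 -0.04 -0.41 -0.04 -1.07 -0.17]
row [ 20.2  32.1 109. ] [-21.1   0.9  88.7] n 9.0
```

Call:
drive_tool(
  moves=[
    [20,32,109,-21,1,88.5,-0.1],
    [20,32,109,-21,1,88.5,-0.1],
    [20,32,109,-21,1,88.5,-0.1],
    [20,32,109,-21,1,88.5,-0.1],
    [20,32,109,-21,1,88.5,-0.1],
    [20,32,109,-21,1,88.5,-0.1],
    [20,32,109,-21,1,88.5,-0.1],
    [20,32,109,-21,1,88.5,-0.1],
    [20,32,109,-21,1,88.5,-0.1],
    [20,32,109,-21,1,88.5,-0.1],
  ],
)

```text
t: 6.58
eef_pos: [0.4715, -0.0643, 0.1642]
ee_rot: [2.777, -0.293, 1.626]
force: [0.6, -0.1, 0.3]
width: 0.0483
```

Run:
```python
from kin import *
s=get_state(); print(s["q"].round(2)); b=lambda *v:O+RB@np.array(v)
go(b(-.05,-.09,.13),TT(49,-15))
```

```text
[ 0.01 -0.01 -0.56 -0.46 -0.7  -1.28]
row [-8.4 16.1 26.3] [-28.   -3.1  -7.8] n 3.0
```

Call:
drive_tool(
  moves=[
    [-8,16,26,-28,-3,-8,0.18],
    [-8,16,26,-28,-3,-8,0.18],
    [-8,16,26,-28,-3,-8,0.18],
    [-8,16,26,-28,-3,-8,0.18],
    [-8,16,26,-28,-3,-8,0.18],
    [-8,16,26,-28,-3,-8,0.18],
  ],
)

```text
t: 7.32
eef_pos: [0.4963, -0.0659, 0.1438]
ee_rot: [2.269, -0.171, 1.71]
force: [-0.9, -0.4, -0.5]
width: 0.036
```

Run:
```python
from kin import *
s=get_state(); print(s["q"].round(2)); b=lambda *v:O+RB@np.array(v)
go(b(-.018,-.088,.08),TT(49,-3,1,-2.5))
```

```text
[-0.37  0.02 -0.64 -1.3  -0.51 -0.08]
row [-12.6  15.7  55.7] [  0.3 -12.1  -2.4] n 2.0
```

Joints match the prediction, so I'll continue to the pre-grasp.

Call:
drive_tool(
  moves=[
    [-12.6,15.7,55.7,0.3,-12.1,-2.4,0.18],
    [-12.6,15.7,55.7,0.3,-12.1,-2.4,0.18],
    [-12.6,15.7,55.7,0.3,-12.1,-2.4,0.18],
    [-12.6,15.7,55.7,0.3,-12.1,-2.4,0.18],
    [-12.6,15.7,55.7,0.3,-12.1,-2.4,0.18],
  ],
)

```text
t: 7.95
eef_pos: [0.5504, -0.0662, 0.1193]
ee_rot: [2.284, -0.002, 1.578]
force: [0.4, -0.6, -0.3]
width: 0.0356
```

Run:
```python
from kin import *
s=get_state(); print(s["q"].round(2)); b=lambda *v:O+RB@np.array(v)
go(b(-.018,-.088,.023),TT(49,-3,1,-2.5)); print(((s["eef_pos"]-O)@RB*1e3).round(1))
f=grab_frame("wrist"); save(f,"w3.png")
```

```text
[-0.14  0.09 -0.61 -1.41 -0.11 -0.07]
row [ -2.9 -18.   54.5] [ 0.1 -0.1  0. ] n 1.0
[-17.  -87.3  80.5]
```

View pics/w3.png

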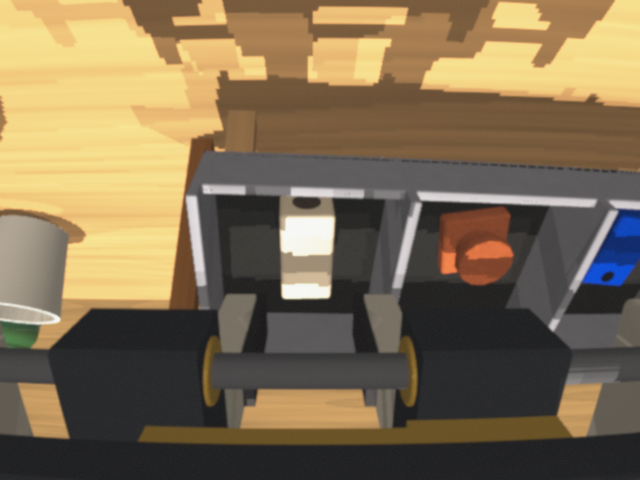

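The view is from the downslope side. The prop at (307,250) lies centred between the fingers, with the foot at (478,245) and the tile at (612,250). I'll descend slowly.

Call:
drive_tool(
  moves=[
    [-2,-5,14,0,0,0,0.18],
    [-3.5,-9,27,0,0,0,0.18],
    [-3.5,-13,41,0,0,0,0.18],
    [-3.5,-18,54.5,0,0,0,0.18],
    [-3.5,-18,54.5,0,0,0,0.18],
    [-3.5,-18,54.5,0,0,0,0.18],
  ],
  grip_force=15,
)

```text
t: 8.75
eef_pos: [0.5797, -0.0697, 0.0699]
ee_rot: [2.284, -0.002, 1.577]
force: [0.3, 0.7, 0.3]
width: 0.036
```

Run:
```python
from kin import *
s=get_state(); print(s["q"].round(2),s["force"].round(1),((s["eef_pos"]-O)@RB*1e3).round(1)); go(O+RB@np.array([-.018,-.0885,.023]),TT(49,-3,1,-2.5))
```

```text
[-0.44  0.27 -0.63 -1.92 -0.36  0.68] [0.3 0.7 0.3] [-18.1 -88.9  23. ]
row [0.4 0.1 0. ] [ 0. -0. -0.] n 1.0
```

Call:
drive_tool(
  moves=[
    [0,0,0,0,0,0,1],
    [0,0,0,0,0,0,1],
    [0,0,0,0,0,0,1],
    [0,0,0,0,0,0,1],
    [0,0,0,0,0,0,1],
  ],
  grip_force=25,
)

```text
t: 9.38
eef_pos: [0.5802, -0.0688, 0.0705]
ee_rot: [2.283, -0.002, 1.578]
force: [-3.8, 0.1, 6.7]
width: 0.026
```

Run:
```python
from kin import *
s=get_state(); q=s["q"]; print(s["width"],s["force"].round(1)); b=lambda *v:O+RB@np.array(v)
T0=R.from_euler("xyz",s["ee_rot"]).as_matrix(); x0=s["eef_pos"]
# tray: centre (.480,.320), long side(160) direction 75.8+90 deg
bY=RB[:,1]; lev=R.from_rotvec(bY*TILT).as_matrix()   # brings bin floor level
Tl=lev@T0; print("tool z level",Tl[:,2].round(3), "jaw dir",Tl[:,0].round(3))
cand={}
for dy in range(-120,121,15):
    T=e("z",np.radians(dy))@Tl
    # grasp offset: prop centre underside relative to tcp in tool coords
    r=ik(np.array([.480,.320,.05]),T,n=25)
    for z in r: print(dy,z.round(2),"d",np.abs(z-q).max().round(2))
sim(q,[(b(-.02,-.0885,.10),TT(49,-3,1,-2.5))])
sim(q,[(b(-.02,-.0885,.08),TT(49,-3,1,-2.5)),(b(-.06,-.09,.13),TT(49,-15)),(b(-.1,-.09,.22),TT(20,-18))])
```

```text
0.02599319999750088 [-3.8  0.1  6.7]
tool z level [ 0.297  0.035 -0.954] jaw dir [0.004 0.999 0.038]
-120 [ 0.97  0.54 -0.26  0.07 -1.07  1.6 ] d 1.99
-105 [ 1.01  0.52 -0.33  0.15 -1.    1.77] d 2.07
-90 [ 1.04  0.49 -0.41  0.23 -0.92  1.93] d 2.16
-75 [ 1.07  0.46 -0.51  0.32 -0.82  2.08] d 2.25
-60 [ 1.08  0.42 -0.61  0.43 -0.72  2.23] d 2.35
-45 [ 1.07  0.39 -0.71  0.55 -0.6   2.37] d 2.48
-30 [ 1.04  0.35 -0.81  0.71 -0.47  2.49] d 2.63
-15 [ 0.97  0.31 -0.91  0.92 -0.34  2.61] d 2.84
0 [ 0.82  0.28 -0.99  1.22 -0.21  2.68] d 3.15
45 [ 0.93  0.3  -0.69  0.03 -0.28 -1.76] d 2.44
60 [ 0.86  0.31 -0.55 -0.22 -0.42 -1.21] d 1.88
75 [ 0.79  0.34 -0.46 -0.34 -0.56 -0.79] d 1.58
90 [ 0.75  0.37 -0.38 -0.39 -0.68 -0.47] d 1.53
105 [ 0.72  0.4  -0.31 -0.41 -0.8  -0.19] d 1.52
120 [ 0.71  0.44 -0.25 -0.39 -0.9   0.05] d 1.53
FAIL at 1.0 [-0.21  0.11 -0.61 -1.52 -0.16  0.09]
2 [-0.17  0.09 -0.61 -1.46 -0.14  0.01] maxstep 0.4
3 [-0.4   0.02 -0.65 -1.33 -0.52 -0.03] maxstep 0.14
6 [ 0.05 -0.18 -0.65 -0.4  -0.76 -1.38] maxstep 0.41
```

Gripped at 26.0 mm. I'll retreat along the normal and simulate the transfer to the tray.

Call:
drive_tool(
  moves=[
    [1.5,9,-28,0,0,0,1],
    [3,18,-54.5,0,0,0,1],
    [3,18,-54.5,0,0,0,1],
    [3,18,-54.5,0,0,0,1],
    [3,18,-54.5,0,0,0,1],
  ],
)

```text
t: 10.0
eef_pos: [0.5504, -0.0656, 0.1184]
ee_rot: [2.285, -0.002, 1.579]
force: [-0.4, -0.3, -1.3]
width: 0.026
```

Run:
```python
from kin import *
s=get_state(); q=s["q"]; print(s["width"],s["force"].round(1),q.round(2)); b=lambda *v:O+RB@np.array(v)
Tg=TT(49,-3,1,-2.5); lev=R.from_rotvec(RB[:,1]*TILT).as_matrix()
Tp=e("z",np.radians(76))@lev@Tg
off=Tg.T@(RB@np.array([8,2,-23.]))/1e3  # tcp -> prop underside centre, tool coords
xp=np.array([.480,.320,.007])-Tp@off; print("place tcp",xp, Tp[:,2])
np.savez("place1.npz",xp=xp,Tp=Tp)
sim(q,[(b(-.06,-.09,.13),TT(49,-15)),(b(-.1,-.09,.24),TT(20,-18)),([.45,.10,.24],e("z",np.radians(38))@lev@Tg),(xp+[0,0,.12],Tp),(xp,Tp)])
go(b(-.06,-.09,.13),TT(49,-15))
```

```text
0.026011423539873717 [-0.4 -0.3 -1.3] [-0.14  0.09 -0.61 -1.42 -0.11 -0.06]
place tcp [0.47948742 0.31176973 0.03      ] [ 0.0383971   0.29412887 -0.95499417]
3 [-0.4   0.02 -0.65 -1.33 -0.52 -0.03] maxstep 0.14
6 [ 0.06 -0.22 -0.64 -0.38 -0.8  -1.42] maxstep 0.44
8 [ 0.6  -0.15 -0.6  -0.07 -0.83 -1.48] maxstep 0.09
8 [ 0.79  0.19 -0.39 -0.26 -0.76 -0.88] maxstep 0.08
5 [ 0.78  0.37 -0.46 -0.37 -0.53 -0.73] maxstep 0.05
row [  1.1 -26.  -60.6] [-0.3 11.9  2.5] n 2.0
```

Call:
drive_tool(
  moves=[
    [1,-26,-60.5,-0.3,11.9,2.5,1],
    [1,-26,-60.5,-0.3,11.9,2.5,1],
    [1,-26,-60.5,-0.3,11.9,2.5,1],
    [1,-26,-60.5,-0.3,11.9,2.5,1],
  ],
)

```text
t: 10.5
eef_pos: [0.4883, -0.0667, 0.1383]
ee_rot: [2.268, -0.17, 1.704]
force: [-0.7, 0.2, -0.5]
width: 0.0257
```

Run:
```python
from kin import *
s=get_state(); print(s["width"],s["q"].round(2)); go(O+RB@np.array([-.1,-.09,.24]),TT(20,-18))
```

```text
0.025664314124321307 [-0.4   0.02 -0.65 -1.33 -0.52 -0.03]
row [  31.8   -6.4 -113.2] [27.9  3.1  8.1] n 3.0
```

Call:
drive_tool(
  moves=[
    [32,-6.5,-113,28,3,8,1],
    [32,-6.5,-113,28,3,8,1],
    [32,-6.5,-113,28,3,8,1],
    [32,-6.5,-113,28,3,8,1],
    [32,-6.5,-113,28,3,8,1],
    [32,-6.5,-113,28,3,8,1],
    [32,-6.5,-113,28,3,8,1],
  ],
)

```text
t: 11.38
eef_pos: [0.3953, -0.0569, 0.21]
ee_rot: [2.776, -0.294, 1.625]
force: [-0.8, 0.7, -1.3]
width: 0.0257
```

Run:
```python
from kin import *
s=get_state(); print(s["width"],s["q"].round(2)); Z=np.load("place1.npz")
go([.45,.10,.24],e("z",np.radians(-38))@Z["Tp"])
```

```text
0.025652633149473785 [ 0.06 -0.22 -0.64 -0.38 -0.8  -1.42]
row [155.8  53.3  37.4] [  9.4  -2.3 -37. ] n 4.0
```

Call:
drive_tool(
  moves=[
    [156,53,37.5,9.4,-2.3,-37,1],
    [156,53,37.5,9.4,-2.3,-37,1],
    [156,53,37.5,9.4,-2.3,-37,1],
    [156,53,37.5,9.4,-2.3,-37,1],
    [156,53,37.5,9.4,-2.3,-37,1],
    [156,53,37.5,9.4,-2.3,-37,1],
  ],
)

```text
t: 12.12
eef_pos: [0.4493, 0.0982, 0.2392]
ee_rot: [2.845, -0.039, 2.223]
force: [-0.9, 0.3, -0.4]
width: 0.0257
```

Run:
```python
from kin import *
s=get_state(); print(s["width"],s["q"].round(2)); Z=np.load("place1.npz")
go(Z["xp"]+[0,0,.1],Z["Tp"])
```

```text
0.02566601802457456 [ 0.6  -0.15 -0.59 -0.07 -0.83 -1.48]
row [147.  113.3 155. ] [  1.3  11.1 -36.6] n 4.0
```

Call:
drive_tool(
  moves=[
    [147,113,155,1.3,11,-36.6,1],
    [147,113,155,1.3,11,-36.6,1],
    [147,113,155,1.3,11,-36.6,1],
    [147,113,155,1.3,11,-36.6,1],
    [147,113,155,1.3,11,-36.6,1],
    [147,113,155,1.3,11,-36.6,1],
    [147,113,155,1.3,11,-36.6,1],
  ],
)

```text
t: 13.0
eef_pos: [0.4797, 0.311, 0.1317]
ee_rot: [2.842, -0.033, 2.892]
force: [-0.7, 0.7, -0.1]
width: 0.0257
```

Run:
```python
from kin import *
s=get_state(); print(s["width"],s["q"].round(2),s["force"]); Z=np.load("place1.npz")
go(Z["xp"]+[0,0,.03],Z["Tp"]);go(Z["xp"]+[0,0,.003],Z["Tp"])
f=grab_frame("wrist"); save(f,"w4.png")
```

```text
0.025702490452561587 [ 0.79  0.21 -0.41 -0.27 -0.72 -0.86] [-0.74516521  0.66853511 -0.11959402]
row [ -2.  -20.5  68.7] [0.  0.3 0.1] n 2.0
row [ -2.9 -28.5  94.5] [0.  0.3 0.1] n 2.0
```

View pics/w4.png

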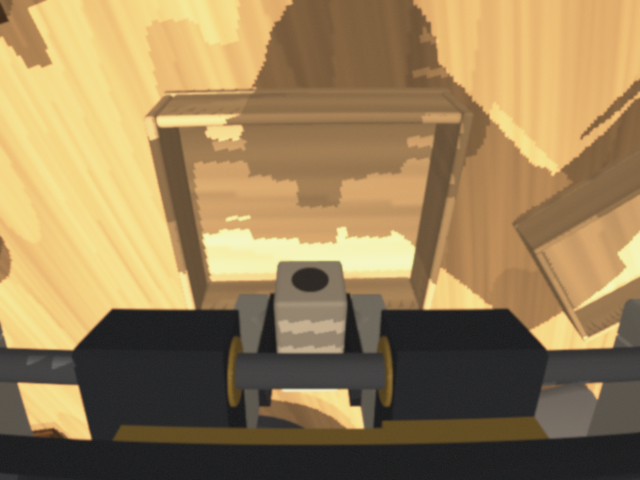

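The prop (end hole at 310,280) is held over the large tray, whose rim spans (150–475, 95–310), and it's aligned with the tray walls. I'll lower it.

Call:
drive_tool(
  moves=[
    [-1,-10,34,0,0.3,0,1],
    [-2,-20.5,68.5,0,0.3,0,1],
    [-2.5,-24.5,82,0,0.3,0,1],
    [-2.9,-28.5,94.5,0,0.3,0,1],
    [-2.9,-28.5,94.5,0,0.3,0,1],
  ],
)

```text
t: 13.68
eef_pos: [0.4793, 0.3127, 0.0321]
ee_rot: [2.844, -0.038, 2.895]
force: [0.4, 0.3, -0.6]
width: 0.0257
```

Call:
drive_tool(
  moves=[
    [0,-0.5,1.5,0,0,0,1],
    [0,-0.9,3,0,0,0,1],
    [0,-0.9,3,0,0,0,1],
  ],
)

```text
t: 14.05
eef_pos: [0.4796, 0.3132, 0.0301]
ee_rot: [2.842, -0.037, 2.896]
force: [-0.7, -2.0, 5.0]
width: 0.0259
```

Contact is at 5 N, so I'll release gently and lift.

Call:
drive_tool(
  moves=[
    [0,0,0,0,0,0,0.36],
    [0,0,0,0,0,0,0.25],
    [0,0,0,0,0,0,0.1],
    [0,0,0,0,0,0,0],
    [0,0,0,0,0,0,0],
  ],
)

```text
t: 14.68
eef_pos: [0.4791, 0.3128, 0.0289]
ee_rot: [2.843, -0.038, 2.896]
force: [0.5, 0.5, 0.6]
width: 0.0434
```

Call:
drive_tool(
  moves=[
    [0,5,-15,0,0,0,0],
    [1,15,-50,0,0,0,0],
    [3,30,-100,0,0,0,0],
    [5,45,-150,0,0,0,0],
    [5,55,-190,0,0,0,0],
    [5,55,-190,0,0,0,0],
    [5,55,-190,0,0,0,0],
  ],
)

```text
t: 15.55
eef_pos: [0.4804, 0.3088, 0.2273]
ee_rot: [2.843, -0.038, 2.895]
force: [0.1, -0.2, -0.5]
width: 0.0438
```

Run:
```python
from kin import *
s=get_state(); q=s["q"]; print(s["width"],q.round(2),s["eef_pos"]); b=lambda *v:O+RB@np.array(v)
f=grab_frame("wrist"); save(f,"w5.png")
for t in (40,42,44,46,48,50):
  for n in (.10,.08,.05,.0225):
    l=[]; qq=np.array([-.16,.29,-.75,-2.6,-.22,.9])
    for be in (-8,-6,-4,-2,0,2,4):
      r=ik(b(-.014,.0935,n),TT(t,be,1,4.5),qq)
      if r: l.append((be,r[0].round(2).tolist()))
    print(t,n,[x[0] for x in l],l[len(l)//2][1] if l else "")
```

```text
0.04381710325337911 [ 0.79  0.11 -0.3  -0.23 -0.93 -0.92] [0.4804313  0.30878461 0.22728248]
40 0.1 [] 
40 0.08 [2] [-0.12, 0.12, -0.77, -2.79, -0.02, 1.19]
40 0.05 [] 
40 0.0225 [] 
42 0.1 [2] [-0.15, 0.08, -0.84, -2.9, -0.09, 1.31]
42 0.08 [] 
42 0.05 [0] [-0.16, 0.21, -0.8, -2.78, -0.18, 1.2]
42 0.0225 [-2, 0] [-0.17, 0.29, -0.84, -2.89, -0.3, 1.33]
44 0.1 [] 
44 0.08 [0, 2] [-0.16, 0.15, -0.92, -3.01, -0.27, 1.43]
44 0.05 [-2, 0] [-0.18, 0.22, -0.86, -2.87, -0.29, 1.31]
44 0.0225 [-4, -2, 0] [-0.19, 0.3, -0.81, -2.75, -0.32, 1.21]
46 0.1 [0, 2] [-0.16, 0.1, -0.95, -3.0, -0.28, 1.43]
46 0.08 [-2, 0, 2] [-0.18, 0.15, -0.87, -2.82, -0.26, 1.26]
46 0.05 [-6, -4, -2, 0] [-0.19, 0.23, -0.83, -2.72, -0.31, 1.18]
46 0.0225 [-8, -6, -4, -2, 0] [-0.2, 0.31, -0.8, -2.65, -0.37, 1.12]
48 0.1 [-2, 0, 2] [-0.18, 0.09, -0.89, -2.8, -0.27, 1.24]
48 0.08 [-4, -2, 0] [-0.19, 0.15, -0.84, -2.67, -0.28, 1.12]
48 0.05 [-8, -6, -4, -2, 0] [-0.21, 0.24, -0.83, -2.62, -0.36, 1.1]
48 0.0225 [-8, -6, -4, -2, 0] [-0.23, 0.33, -0.86, -2.72, -0.48, 1.22]
50 0.1 [-6, -4, -2, 0] [-0.19, 0.1, -0.87, -2.66, -0.29, 1.11]
50 0.08 [-8, -6, -4, -2, 0] [-0.2, 0.16, -0.84, -2.58, -0.33, 1.04]
50 0.05 [-8, -6, -4, -2, 0] [-0.23, 0.27, -0.88, -2.69, -0.48, 1.2]
50 0.0225 [-8, -6, -4, -2, 0] [-0.24, 0.36, -0.9, -2.76, -0.58, 1.28]
```

View pics/w5.png

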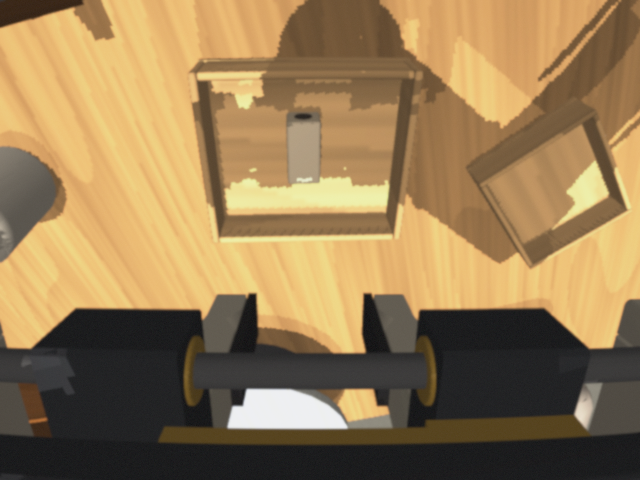

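The prop lies flat near the middle of the tray, around (303,148). Next is the tile: the grasp uses tilt 49 and lean -3, so I'll simulate a route into that wrist branch.

Run:
```python
from kin import *
s=get_state(); q=s["q"]; b=lambda *v:O+RB@np.array(v); Z=np.load("place1.npz")
for mid in ([(b(-.08,.093,.15),TT(49,-15)),(b(-.06,.093,.13),TT(56,-8))],[(b(-.08,.08,.16),TT(45,-22)),(b(-.08,.093,.14),TT(60,-10))],[(b(-.06,.093,.13),TT(52,-12))]):
  print("--")
  sim(q,[([.45,.16,.25],e("z",np.radians(-60))@Z["Tp"]),(b(-.12,.09,.2),TT(20,-18))]+mid+[(b(-.012,.0935,.08),TT(49,-3,1,4.5)),(b(-.012,.0935,.0225),TT(49,-3,1,4.5))])
go([.45,.16,.25],e("z",np.radians(-60))@Z["Tp"])
```

```text
--
12 [ 0.86 -0.17 -0.69  0.19 -0.79 -2.28] maxstep 0.12
4 [ 0.78 -0.24 -0.98  0.11 -0.37 -2.45] maxstep 0.12
FAIL at 0.17 [ 0.78 -0.24 -0.98  0.11 -0.37 -2.45]
--
12 [ 0.86 -0.17 -0.69  0.19 -0.79 -2.28] maxstep 0.12
4 [ 0.78 -0.24 -0.98  0.11 -0.37 -2.45] maxstep 0.12
FAIL at 0.2 [ 0.78 -0.24 -0.98  0.11 -0.37 -2.45]
--
12 [ 0.86 -0.17 -0.69  0.19 -0.79 -2.28] maxstep 0.12
4 [ 0.78 -0.24 -0.98  0.11 -0.37 -2.45] maxstep 0.12
FAIL at 0.14 [ 0.78 -0.24 -0.98  0.11 -0.37 -2.45]
row [  -6.  -137.8  -67.2] [ -2.4 -17.8  57.5] n 6.0
```

Run:
```python
from kin import *
s=get_state(); q=s["q"]; b=lambda *v:O+RB@np.array(v); Z=np.load("place1.npz")
W=lambda d:[([.45,.10,.24],e("z",np.radians(-38))@Z["Tp"]),(b(-.1,-.05,.24),TT(20,-18)),(b(-.06,-.06,.13),TT(49,-15))]+d+[(b(-.012,.0935,.08),TT(49,-3,1,4.5)),(b(-.012,.0935,.0225),TT(49,-3,1,4.5))]
for d in ([(b(-.06,0,.13),TT(58,-8)),(b(-.05,.093,.12),TT(54,-4))],[(b(-.06,.0,.13),TT(54,-10)),(b(-.05,.093,.12),TT(52,-6))],[(b(-.08,-.06,.13),TT(62,-6)),(b(-.06,.093,.12),TT(56,-3))]):
  print("--"); sim(q,W(d))
go(*W([])[0])
```

```text
--
8 [ 0.6  -0.15 -0.6  -0.07 -0.83 -1.48] maxstep 0.07
8 [ 0.24 -0.27 -0.7  -0.3  -0.74 -1.63] maxstep 0.06
6 [-0.3  -0.   -0.67 -1.36 -0.45 -0.07] maxstep 0.82
3 [-0.51  0.05 -0.89 -2.04 -0.58  0.82] maxstep 0.36
4 [-0.27  0.09 -1.   -2.62 -0.5   1.23] maxstep 0.18
2 [-0.19  0.15 -0.83 -2.61 -0.3   1.07] maxstep 0.11
2 [-0.23  0.35 -0.9  -2.8  -0.54  1.3 ] maxstep 0.15
--
8 [ 0.6  -0.15 -0.6  -0.07 -0.83 -1.48] maxstep 0.07
8 [ 0.24 -0.27 -0.7  -0.3  -0.74 -1.63] maxstep 0.06
6 [-0.3  -0.   -0.67 -1.36 -0.45 -0.07] maxstep 0.82
3 [-0.31 -0.01 -0.77 -1.8  -0.38  0.4 ] maxstep 0.22
4 [-0.2   0.04 -0.87 -2.4  -0.32  0.94] maxstep 0.22
2 [-0.19  0.15 -0.83 -2.61 -0.3   1.07] maxstep 0.11
2 [-0.23  0.35 -0.9  -2.8  -0.54  1.3 ] maxstep 0.15
--
8 [ 0.6  -0.15 -0.6  -0.07 -0.83 -1.48] maxstep 0.07
8 [ 0.24 -0.27 -0.7  -0.3  -0.74 -1.63] maxstep 0.06
6 [-0.3  -0.   -0.67 -1.36 -0.45 -0.07] maxstep 0.82
4 [-0.85  0.21 -0.97 -2.02 -0.88  1.12] maxstep 0.32
FAIL at 0.33 [-0.77  0.18 -1.   -2.1  -0.83  1.13]
row [ -21.  -196.2  -75.3] [ -1.5 -11.3  36.5] n 4.0
```

Call:
drive_tool(
  moves=[
    [-21,-196,-75,-1.5,-11.3,36.5,0.1],
    [-21,-196,-75,-1.5,-11.3,36.5,0.1],
    [-21,-196,-75,-1.5,-11.3,36.5,0.1],
    [-21,-196,-75,-1.5,-11.3,36.5,0.1],
    [-21,-196,-75,-1.5,-11.3,36.5,0.1],
    [-21,-196,-75,-1.5,-11.3,36.5,0.1],
  ],
)

```text
t: 16.35
eef_pos: [0.4507, 0.1011, 0.2396]
ee_rot: [2.843, -0.037, 2.23]
force: [0.4, 0.9, -0.2]
width: 0.0398
```

Run:
```python
from kin import *
s=get_state(); q=s["q"]; b=lambda *v:O+RB@np.array(v); print(q.round(2))
sim(q,[(b(-.1,-.09,.24),TT(20,-20)),(b(-.06,-.09,.13),TT(49,-15)),(b(-.06,.0,.13),TT(54,-10)),(b(-.05,.093,.12),TT(52,-6))])
go(b(-.1,-.09,.24),TT(20,-20))
```

```text
[ 0.6  -0.15 -0.59 -0.07 -0.83 -1.48]
8 [-0.   -0.2  -0.61 -0.45 -0.84 -1.32] maxstep 0.1
6 [-0.4   0.02 -0.65 -1.33 -0.52 -0.03] maxstep 0.42
4 [-0.31 -0.01 -0.77 -1.8  -0.38  0.4 ] maxstep 0.18
4 [-0.2   0.04 -0.87 -2.4  -0.32  0.94] maxstep 0.22
row [ -94.  -143.   -17.2] [-10.2   4.1  37.3] n 4.0
```

Call:
drive_tool(
  moves=[
    [-94,-143,-17,-10.2,4,37.3,0.1],
    [-94,-143,-17,-10.2,4,37.3,0.1],
    [-94,-143,-17,-10.2,4,37.3,0.1],
    [-94,-143,-17,-10.2,4,37.3,0.1],
    [-94,-143,-17,-10.2,4,37.3,0.1],
    [-94,-143,-17,-10.2,4,37.3,0.1],
  ],
)

```text
t: 17.1
eef_pos: [0.3959, -0.0588, 0.2106]
ee_rot: [2.77, -0.324, 1.634]
force: [0.3, 0.5, -0.6]
width: 0.0393
```

Run:
```python
from kin import *
s=get_state(); print(s["q"].round(2)); go(O+RB@np.array([-.06,-.09,.13]),TT(49,-15))
```

```text
[-0.   -0.2  -0.61 -0.44 -0.84 -1.32]
row [-34.4  61.5  93.2] [-27.6  -4.8  -8.6] n 3.0
```

Call:
drive_tool(
  moves=[
    [-34,61.5,93,-27.6,-4.8,-8.6,0.1],
    [-34,61.5,93,-27.6,-4.8,-8.6,0.1],
    [-34,61.5,93,-27.6,-4.8,-8.6,0.1],
    [-34,61.5,93,-27.6,-4.8,-8.6,0.1],
    [-34,61.5,93,-27.6,-4.8,-8.6,0.1],
    [-34,61.5,93,-27.6,-4.8,-8.6,0.1],
    [-34,61.5,93,-27.6,-4.8,-8.6,0.1],
  ],
)

```text
t: 17.98
eef_pos: [0.4868, -0.0652, 0.1388]
ee_rot: [2.271, -0.173, 1.706]
force: [-0.9, -0.2, -1.2]
width: 0.0394
```

Run:
```python
from kin import *
s=get_state(); print(s["q"].round(2)); go(O+RB@np.array([-.06,.0,.13]),TT(54,-10))
```

```text
[-0.39  0.02 -0.65 -1.32 -0.52 -0.04]
row [86.9  0.1 24.1] [-5.  -5.  -1.3] n 2.0
```

Call:
drive_tool(
  moves=[
    [87,0,24,-5,-5,-1.3,0.1],
    [87,0,24,-5,-5,-1.3,0.1],
    [87,0,24,-5,-5,-1.3,0.1],
    [87,0,24,-5,-5,-1.3,0.1],
    [87,0,24,-5,-5,-1.3,0.1],
  ],
)

```text
t: 18.6
eef_pos: [0.4937, 0.0244, 0.139]
ee_rot: [2.188, -0.1, 1.65]
force: [-0.3, -0.5, 1.0]
width: 0.0393
```

Run:
```python
from kin import *
s=get_state(); print(s["q"].round(2)); go(O+RB@np.array([-.05,.0935,.12]),TT(52,-6))
```

```text
[-0.31 -0.01 -0.77 -1.8  -0.38  0.4 ]
row [90.2  4.9 29. ] [ 2.2 -3.9  0.4] n 2.0
```

Call:
drive_tool(
  moves=[
    [90,5,29,2.2,-4,0.4,0.14],
    [90,5,29,2.2,-4,0.4,0.14],
    [90,5,29,2.2,-4,0.4,0.14],
    [90,5,29,2.2,-4,0.4,0.14],
    [90,5,29,2.2,-4,0.4,0.14],
  ],
)

```text
t: 19.23
eef_pos: [0.5131, 0.1164, 0.135]
ee_rot: [2.232, -0.064, 1.588]
force: [0.5, 0.1, -0.1]
width: 0.038
```

Run:
```python
from kin import *
import pickle
s=get_state(); print(s["q"].round(2),s["width"])
f=grab_frame("wrist"); save(f,"w6.png")
B=(cloud(f)-O)@RB*1e3; h=cv2.cvtColor(f["img"],cv2.COLOR_RGB2HSV).astype(int)
m=(h[...,0]>105)&(h[...,0]<130)&(h[...,1]>150); p=B[m]; p=p[(np.abs(p[:,2]-14)<4)&(np.abs(p[:,1]-93)<44)]; print("tile",len(p),cv2.minAreaRect(p[:,:2].astype(np.float32)),np.median(p[:,2]))
go(O+RB@np.array([-.012,.0935,.075]),TT(49,-3,1,4.5))
```

```text
[-0.19  0.04 -0.87 -2.39 -0.3   0.92] 0.03798714335910235
tile 2763 ((-11.063716888427734, 95.37678527832031), (30.214923858642578, 48.84422302246094), 84.6801528930664) 13.382474108040626
row [-4.8 20.2 54.8] [ 2.9 -3.   4.7] n 1.0
```

View pics/w6.png

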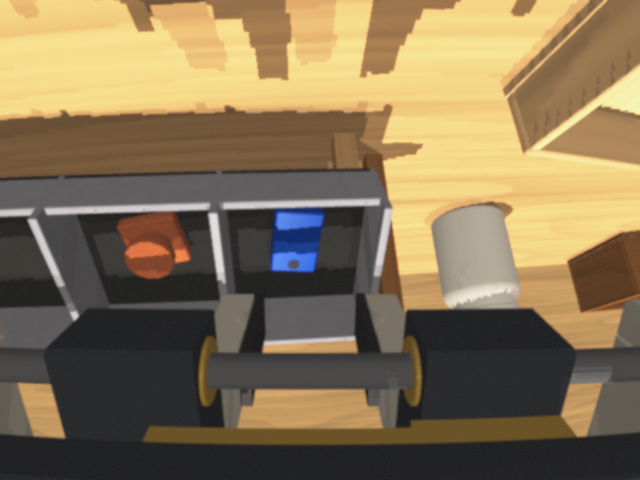

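The tile is at (297,240), midway between the fingers, and this second measurement agrees: (-11, 95) mm in the bin frame. I'll go to the pre-grasp and then down.

Call:
drive_tool(
  moves=[
    [-4,20.5,54.5,2.9,-3,5,0.14],
    [-4,20.5,54.5,2.9,-3,5,0.14],
    [-4,20.5,54.5,2.9,-3,5,0.14],
    [-4,20.5,54.5,2.9,-3,5,0.14],
  ],
)

```text
t: 19.77
eef_pos: [0.568, 0.1149, 0.1178]
ee_rot: [2.29, -0.098, 1.492]
force: [-0.1, 0.7, 0.3]
width: 0.0377
```

Run:
```python
from kin import *
s=get_state(); print(s["q"].round(2),s["width"],((s["eef_pos"]-O)@RB*1e3).round(1))
go(O+RB@np.array([-.014,.0945,.0225]),TT(49,-3,1,5))
```

```text
[-0.19  0.16 -0.83 -2.63 -0.3   1.08] 0.03765496228477744 [-12.5  94.6  75.9]
row [ -4.2 -16.8  50.6] [-0.  -0.   0.2] n 1.0
```

Call:
drive_tool(
  moves=[
    [-1,-4,12.5,0,0,0,0.14],
    [-2,-8.5,25,0,0,0,0.14],
    [-3,-12.5,38,0,0,0,0.14],
    [-4,-16.8,50.6,0,0,0,0.14],
    [-4,-16.8,50.6,0,0,0,0.14],
    [-4,-16.8,50.6,0,0,0,0.14],
  ],
)

```text
t: 20.52
eef_pos: [0.5951, 0.1134, 0.072]
ee_rot: [2.29, -0.098, 1.492]
force: [0.4, 0.8, 0.9]
width: 0.0376
```

Call:
drive_tool(
  moves=[
    [0,0,0,0,0,0,1],
    [0,0,0,0,0,0,1],
    [0,0,0,0,0,0,1],
    [0,0,0,0,0,0,1],
    [0,0,0,0,0,0,1],
  ],
  grip_force=25,
)

```text
t: 21.15
eef_pos: [0.5954, 0.1134, 0.072]
ee_rot: [2.289, -0.098, 1.492]
force: [-5.6, -2.5, 7.3]
width: 0.0298
```

Run:
```python
from kin import *
s=get_state(); q=s["q"]; print(q.round(2),s["width"],((s["eef_pos"]-O)@RB*1e3).round(1)); b=lambda *v:O+RB@np.array(v)
Tg=R.from_euler("xyz",s["ee_rot"]).as_matrix(); lev=R.from_rotvec(RB[:,1]*TILT).as_matrix(); Tl=lev@Tg
off=Tg.T@(b(-.011,.0945,0)-s["eef_pos"]); np.savez("place2.npz",Tl=Tl,off=off)
for dy in range(-105,120,15):
    T=e("z",np.radians(dy))@Tl; xp=np.array([.519,-.326,.006])-T@off
    for r in ik(xp,T,n=20): print(dy,r.round(2))
B=[(b(-.014,.0945,.08),TT(49,-3,1,5)),(b(-.05,.0935,.12),TT(52,-6)),(b(-.06,.0,.13),TT(54,-10)),(b(-.06,-.09,.13),TT(49,-15)),(b(-.1,-.09,.24),TT(20,-20))]
sim(q,B)
```

```text
[-0.22  0.34 -0.9  -2.8  -0.53  1.29] 0.02978575290333229 [-13.5  94.8  22.6]
-105 [-0.11  0.45 -0.69  0.63 -0.53  2.3 ]
-90 [-0.17  0.41 -0.8   0.83 -0.4   2.4 ]
-75 [-0.28  0.37 -0.9   1.14 -0.26  2.45]
-60 [-0.51  0.35 -0.96  1.65 -0.12  2.41]
-30 [-0.23  0.37 -0.78  0.39 -0.14 -2.38]
-15 [-0.26  0.38 -0.56 -0.11 -0.33 -1.61]
0 [-0.33  0.4  -0.45 -0.29 -0.47 -1.13]
15 [-0.39  0.42 -0.36 -0.37 -0.6  -0.77]
30 [-0.43  0.46 -0.29 -0.4  -0.72 -0.47]
45 [-0.45  0.49 -0.22 -0.4  -0.83 -0.21]
60 [-0.45  0.52 -0.17 -0.38 -0.93  0.02]
75 [-0.44  0.56 -0.12 -0.34 -1.01  0.23]
90 [-0.41  0.58 -0.08 -0.3  -1.08  0.44]
105 [-0.39  0.61 -0.06 -0.24 -1.13  0.63]
2 [-0.19  0.15 -0.84 -2.63 -0.31  1.07] maxstep 0.14
2 [-0.2   0.04 -0.87 -2.4  -0.32  0.94] maxstep 0.11
4 [-0.31 -0.01 -0.77 -1.8  -0.38  0.4 ] maxstep 0.22
4 [-0.4   0.02 -0.65 -1.33 -0.52 -0.03] maxstep 0.18
6 [-0.   -0.2  -0.61 -0.45 -0.84 -1.32] maxstep 0.42
```

Gripped at 29.8 mm. I'll retrace out.

Call:
drive_tool(
  moves=[
    [2,8.5,-25,0,0,0,1],
    [4,18.5,-55,0,0,0,1],
    [4,18.5,-55,0,0,0,1],
    [4,18.5,-55,0,0,0,1],
  ],
)

```text
t: 21.65
eef_pos: [0.5664, 0.115, 0.1218]
ee_rot: [2.29, -0.098, 1.492]
force: [-0.1, 0.3, -0.0]
width: 0.0298
```

Run:
```python
from kin import *
s=get_state(); q=s["q"]; print(q.round(2),s["width"],s["force"]); b=lambda *v:O+RB@np.array(v)
go(b(-.05,.0935,.12),TT(52,-6))
f=grab_frame("wrist"); C=cloud(f); h=cv2.cvtColor(f["img"],cv2.COLOR_RGB2HSV).astype(int)
m=(h[...,0]>105)&(h[...,0]<130)&(h[...,1]>130); Tg=R.from_euler("xyz",s["ee_rot"]).as_matrix()
p=(C[m]-s["eef_pos"])@Tg*1e3; p=p[np.abs(p).max(1)<60]; print(len(p),np.percentile(p,[5,50,95],axis=0).round(1))
A=np.c_[p[:,:2],np.ones(len(p))]; c=np.linalg.lstsq(A,p[:,2],rcond=None)[0]; print("z slope deg about x,y",np.degrees(np.arctan(c[:2])))
```

```text
[-0.18  0.14 -0.82 -2.6  -0.28  1.04] 0.029815020427931483 [-0.05159128  0.27685982 -0.01252972]
row [ -0.6 -25.  -49.2] [-2.9  3.1 -5.1] n 1.0
7158 [[-13.4 -25.4   3.1]
 [ -0.1 -10.4   8. ]
 [ 13.3  13.2  13.8]]
z slope deg about x,y [ 3.89430584 11.92296613]
```

Call:
drive_tool(
  moves=[
    [-0.5,-25,-49,-2.9,3,-5,1],
    [-0.5,-25,-49,-2.9,3,-5,1],
    [-0.5,-25,-49,-2.9,3,-5,1],
    [-0.5,-25,-49,-2.9,3,-5,1],
  ],
)

```text
t: 22.2
eef_pos: [0.5136, 0.1171, 0.1343]
ee_rot: [2.234, -0.065, 1.587]
force: [0.5, 0.0, -1.2]
width: 0.0299
```

Run:
```python
from kin import *
s=get_state(); print(s["q"].round(2),s["width"]); b=lambda *v:O+RB@np.array(v)
go(b(-.06,.0,.13),TT(54,-10))
Z=np.load("place2.npz"); Tl,off=Z["Tl"],Z["off"]; print("off",off)
for l in (0,1.5,3):
  T=e("z",np.radians(15))@Tl@e("y",np.radians(l)); xp=np.array([.519,-.326,.006])-(e("z",np.radians(15))@Tl)@off
  g=[(xp+T@[x/1e3,y/1e3,-.047]) for x in range(-97,98,2) for y in range(-39,40,2)]
  g=np.array([v for v in g]); rr=np.hypot(g[:,0]-.519,g[:,1]+.326); k=np.abs(rr-.092)<.006
  print(l,"tcp",xp.round(4),"zx",T[2,0].round(3),"min z over rim",g[k,2].min().round(4), "tool z",T[:,2].round(3))
```

```text
[-0.19  0.04 -0.87 -2.4  -0.31  0.93] 0.029933110412847134
row [-91.4  -5.4 -23.4] [-2.1  4.1 -0.4] n 2.0
off [-0.0018606  -0.004119    0.02228565]
0 tcp [ 0.5165 -0.3262  0.0286] zx 0.075 min z over rim 0.0564 tool z [ 0.276  0.109 -0.955]
1.5 tcp [ 0.5165 -0.3262  0.0286] zx 0.1 min z over rim 0.0543 tool z [ 0.273  0.135 -0.953]
3 tcp [ 0.5165 -0.3262  0.0286] zx 0.125 min z over rim 0.0524 tool z [ 0.269  0.161 -0.95 ]
```

Call:
drive_tool(
  moves=[
    [-91,-5.5,-23.5,-2,4,-0.4,1],
    [-91,-5.5,-23.5,-2,4,-0.4,1],
    [-91,-5.5,-23.5,-2,4,-0.4,1],
    [-91,-5.5,-23.5,-2,4,-0.4,1],
    [-91,-5.5,-23.5,-2,4,-0.4,1],
  ],
)

```text
t: 22.82
eef_pos: [0.4927, 0.0259, 0.1387]
ee_rot: [2.193, -0.102, 1.648]
force: [-0.9, 0.1, -0.1]
width: 0.0299
```

Run:
```python
from kin import *
s=get_state(); print(s["q"].round(2),s["width"]); go(O+RB@np.array([-.06,-.09,.13]),TT(49,-15))
```

```text
[-0.29 -0.02 -0.77 -1.79 -0.37  0.38] 0.029882824622434592
row [-89.8   0.2 -15. ] [4.8 5.1 1. ] n 2.0
```

Call:
drive_tool(
  moves=[
    [-90,0,-15,4.8,5,1,1],
    [-90,0,-15,4.8,5,1,1],
    [-90,0,-15,4.8,5,1,1],
    [-90,0,-15,4.8,5,1,1],
    [-90,0,-15,4.8,5,1,1],
  ],
)

```text
t: 23.45
eef_pos: [0.4871, -0.0646, 0.1384]
ee_rot: [2.269, -0.169, 1.707]
force: [0.3, -0.7, -0.2]
width: 0.0299
```

Run:
```python
from kin import *
s=get_state(); print(s["q"].round(2),s["width"]); b=lambda *v:O+RB@np.array(v)
Z=np.load("place2.npz"); Tl,off=Z["Tl"],Z["off"]
T=e("z",np.radians(15))@Tl@e("y",np.radians(-3)); xp=np.array([.519,-.326,.006])-T@off; np.savez("place2b.npz",xp=xp,Tp=T); print(xp)
sim(s["q"],[(b(-.1,-.09,.24),TT(20,-20)),([.47,-.22,.23],e("z",np.radians(5))@Tl),(xp+[0,0,.1],T),(xp,T)])
go(b(-.1,-.09,.24),TT(20,-20))
```

```text
[-0.39  0.02 -0.66 -1.33 -0.52 -0.03] 0.029949658655978335
[ 0.51640324 -0.32499206  0.0285681 ]
6 [-0.   -0.2  -0.61 -0.45 -0.84 -1.32] maxstep 0.42
6 [-0.13 -0.02 -0.48 -0.13 -0.83 -1.41] maxstep 0.05
6 [-0.34  0.27 -0.36 -0.23 -0.7  -0.96] maxstep 0.08
4 [-0.35  0.41 -0.42 -0.31 -0.51 -0.85] maxstep 0.05
row [  29.7   -5.6 -112.7] [27.7  5.   8.8] n 3.0
```

Call:
drive_tool(
  moves=[
    [30,-5.5,-113,27.7,5,8.8,1],
    [30,-5.5,-113,27.7,5,8.8,1],
    [30,-5.5,-113,27.7,5,8.8,1],
    [30,-5.5,-113,27.7,5,8.8,1],
    [30,-5.5,-113,27.7,5,8.8,1],
    [30,-5.5,-113,27.7,5,8.8,1],
    [30,-5.5,-113,27.7,5,8.8,1],
  ],
)

```text
t: 24.32
eef_pos: [0.395, -0.0589, 0.2103]
ee_rot: [2.771, -0.328, 1.633]
force: [1.3, 0.1, -0.9]
width: 0.0297
```

Run:
```python
from kin import *
s=get_state(); print(s["q"].round(2),s["width"]); Z=np.load("place2b.npz")
go(Z["xp"]+[-.02,.03,.14],Z["Tp"])
sim(s["q"],[(Z["xp"]+[-.02,.03,.14],Z["Tp"]),(Z["xp"],Z["Tp"])])
```

```text
[-0.01 -0.2  -0.61 -0.45 -0.84 -1.32] 0.029698677248464415
row [-242.5   94.7   -4.5] [  5.  -15.4  -8.7] n 5.0
9 [-0.29  0.16 -0.4  -0.2  -0.76 -1.04] maxstep 0.06
5 [-0.35  0.41 -0.42 -0.31 -0.51 -0.85] maxstep 0.05
```

Call:
drive_tool(
  moves=[
    [-242,95,-4.5,5,-15.4,-8.7,1],
    [-242,95,-4.5,5,-15.4,-8.7,1],
    [-242,95,-4.5,5,-15.4,-8.7,1],
    [-242,95,-4.5,5,-15.4,-8.7,1],
    [-242,95,-4.5,5,-15.4,-8.7,1],
    [-242,95,-4.5,5,-15.4,-8.7,1],
    [-242,95,-4.5,5,-15.4,-8.7,1],
  ],
)

```text
t: 25.2
eef_pos: [0.4962, -0.2948, 0.1699]
ee_rot: [2.85, -0.024, 1.689]
force: [-0.8, 0.6, -0.5]
width: 0.0297
```

Run:
```python
from kin import *
s=get_state(); print(s["q"].round(2),s["width"]); Z=np.load("place2b.npz")
go(Z["xp"]+[0,0,.04],Z["Tp"]); go(Z["xp"]+[0,0,.005],Z["Tp"])
f=grab_frame("wrist"); save(f,"w7.png"); C=cloud(f)
p=C[np.abs(C[...,2]-.055)<.006]; p=p[np.hypot(p[:,0]-.519,p[:,1]+.326)<.12]
c=least_squares(lambda v:np.hypot(p[:,0]-v[0],p[:,1]-v[1])-v[2],[.519,-.326,.095],loss="soft_l1",f_scale=.003).x; print("bowl rim",len(p),c)
```

```text
[-0.29  0.16 -0.4  -0.2  -0.76 -1.04] 0.02973324033254449
row [-34.8 -13.1 101.1] [ 0.  0. -0.] n 2.0
row [-35.6 -23.2 134.6] [ 0.  0. -0.] n 3.0
bowl rim 8434 [ 0.51796617 -0.32106917  0.09047044]
```

View pics/w7.png

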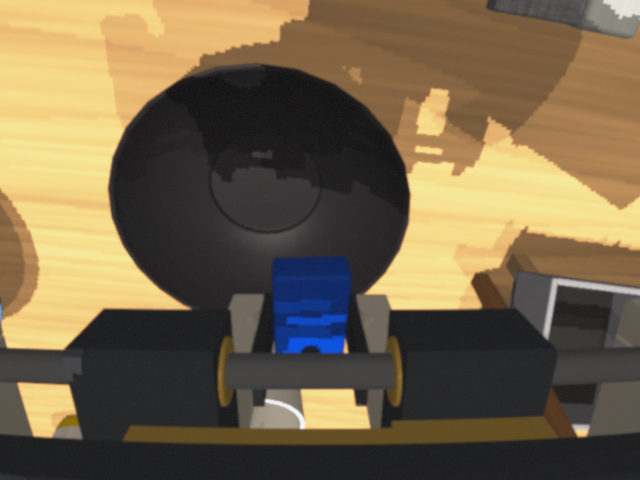

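The tile is held at (312,300) above the bowl; the bowl's flat floor is the circle at (265,185). I'll check the floor's centre and radius before lowering.

Run:
```python
from kin import *
f=grab_frame("wrist"); C=cloud(f)
m=np.zeros((480,640),bool); m[80:255,130:390]=1; p=C[m]; d=np.hypot(p[:,0]-.519,p[:,1]+.324)
for a in range(0,95,8): 
    k=(d>=a/1e3)&(d<(a+8)/1e3); print(a,k.sum(),np.nanmedian(p[k,2]).round(4))
k=(p[:,2]<.010)&(d<.07); print(cv2.minEnclosingCircle(p[k,:2].astype(np.float32)),p[k].mean(0),np.percentile(p[k],[3,97],axis=0))
r=C[(C[...,2]>.049)&(C[...,2]<.060)]; r=r[np.abs(np.hypot(r[:,0]-.519,r[:,1]+.324)-.092)<.012]; print(least_squares(lambda v:np.hypot(r[:,0]-v[0],r[:,1]-v[1])-.0935,[.519,-.326],loss="soft_l1",f_scale=.003).x)
```

```text
0 331 0.0056
8 1026 0.0056
16 1689 0.0056
24 2372 0.0056
32 3225 0.0058
40 3997 0.0103
48 4864 0.0131
56 5487 0.0168
64 5697 0.0233
72 6547 0.0298
80 5679 0.0414
88 2896 0.0522
((0.5195465683937073, -0.321589857339859), 0.04859238862991333) [ 0.51833653 -0.32138849  0.00621587] [[ 0.48168233 -0.35886882  0.00443201]
 [ 0.5573044  -0.28301928  0.00975378]]
[ 0.52024601 -0.32018743]
```

Run:
```python
from kin import *
Z=np.load("place2b.npz"); x=Z["xp"]+[0,.004,0]; T=Z["Tp"]
for h in(.05,.02,.006): go(x+[0,0,h],T)
print("per mm down",T.T@[0,0,-1])
g=np.array([x+T@[a/1e3,b/1e3,-.047] for a in range(-97,98,2) for b in range(-39,40,2)]); r=np.hypot(g[:,0]-.519,g[:,1]+.3215); print(g[np.abs(r-.092)<.006,2].min())
```

```text
row [-30.6 -10.7  92.3] [0.1 0.1 0.1] n 2.0
row [-31.3 -19.4 121. ] [0.1 0.1 0.1] n 3.0
row [-31.6 -23.4 134.4] [0.1 0.1 0.1] n 3.0
per mm down [-0.02454685 -0.28732026  0.95751999]
0.06037775329878111
```

Call:
drive_tool(
  moves=[
    [-15,-5,46,0,0,0,1],
    [-30.6,-10.7,92,0,0,0,1],
    [-31,-15,106,0,0,0,1],
    [-31.3,-19.4,121,0,0,0,1],
    [-31.5,-22,128,0,0,0,1],
    [-31.6,-23.4,134.4,0,0,0,1],
    [-31.6,-23.4,134.4,0,0,0,1],
  ],
)

```text
t: 26.18
eef_pos: [0.5167, -0.3222, 0.0343]
ee_rot: [2.849, -0.023, 1.688]
force: [-0.1, 0.9, -1.1]
width: 0.0296
```

Call:
drive_tool(
  moves=[
    [0,-0.6,2,0,0,0,1],
    [0,-1.1,3.5,0,0,0,1],
    [0,-1.1,3.5,0,0,0,1],
  ],
)

```text
t: 26.55
eef_pos: [0.5165, -0.3222, 0.0303]
ee_rot: [2.849, -0.023, 1.688]
force: [0.5, 0.4, -0.7]
width: 0.0298
```

Call:
drive_tool(
  moves=[
    [0,-0.4,1.2,0,0,0,1],
    [0,-0.6,2,0,0,0,1],
    [0,-0.6,2,0,0,0,1],
  ],
)

```text
t: 26.92
eef_pos: [0.5166, -0.3222, 0.0289]
ee_rot: [2.849, -0.023, 1.688]
force: [-3.2, 0.8, 6.3]
width: 0.0301
```

Contact is at 6 N. I'll release slowly, lift, and look.

Call:
drive_tool(
  moves=[
    [0,0,0,0,0,0,0.3],
    [0,0,0,0,0,0,0.24],
    [0,0,0,0,0,0,0.16],
    [0,0,0,0,0,0,0.16],
  ],
)

```text
t: 27.42
eef_pos: [0.5165, -0.3221, 0.028]
ee_rot: [2.85, -0.023, 1.688]
force: [0.1, -0.4, 0.2]
width: 0.0363
```

Call:
drive_tool(
  moves=[
    [0,4,-14,0,0,0,0.16],
    [1,12,-40,0,0,0,0.16],
    [2,25,-85,0,0,0,0.16],
    [4,43,-143,0,0,0,0.16],
    [4,55,-185,0,0,0,0.16],
    [4,55,-185,0,0,0,0.16],
    [4,55,-185,0,0,0,0.16],
  ],
)

```text
t: 28.3
eef_pos: [0.5156, -0.3224, 0.2218]
ee_rot: [2.849, -0.023, 1.688]
force: [-0.6, -0.3, -0.9]
width: 0.0372
```

Run:
```python
from kin import *
import pickle
s=get_state(); print(s["q"].round(2),s["force"].round(1),s["width"],s["eef_pos"])
f=grab_frame("wrist"); g=grab_frame("top"); save(g,"top1.png")
C=cloud(f); h=cv2.cvtColor(f["img"],cv2.COLOR_RGB2HSV).astype(int); m=(h[...,0]>105)&(h[...,0]<130)&(h[...,1]>130)
p=C[m]; p=p[np.hypot(p[:,0]-.519,p[:,1]+.32)<.08]; print("tile in bowl",len(p),np.nanmedian(p,0),np.percentile(p[:,2],[5,95]))
C=cloud(g); q=C[215:300,165:245].reshape(-1,3); q=q[(q[:,2]>.022)&(q[:,2]<.036)&(np.hypot(q[:,0]-.48,q[:,1]-.32)<.05)]; print("prop in tray",len(q),np.median(q,0),cv2.minAreaRect(q[:,:2].astype(np.float32)))
import cv2 as c
f0=pickle.load(open("f0.pkl","rb"))["top"]; B=(C-O)@RB*1e3; B0=(cloud(f0)-O)@RB*1e3
for n,X,F in(("before",B0,f0),("after",B,g)):
    hh=cv2.cvtColor(F["img"],cv2.COLOR_RGB2HSV).astype(int); m=np.zeros((480,640),bool); m[205:230,303:323]=1; m&=(hh[...,0]<20)&(hh[...,1]>120); y,x=np.nonzero(m); print("foot",n,len(x),x.mean(),y.mean())
a=cv2.minAreaRect
for n,(u0,v0,u1,v1) in dict(batten=(280,150,380,175),knife=(236,278,318,310),brush=(320,288,398,312),cup=(415,158,450,200),jar=(203,143,240,185),tray=(165,215,245,300)).items():
    d=np.abs(g["img"][v0:v1,u0:u1].astype(int)-f0["img"][v0:v1,u0:u1]).mean(); print(n,"mean img diff",d.round(1))
```

```text
[-0.33  0.16 -0.27 -0.19 -0.89 -1.02] [-0.6 -0.3 -0.9] 0.03718995429275059 [ 0.5155762  -0.32243704  0.22177744]
tile in bowl 2401 [ 0.51499299 -0.32300443  0.01950923] [0.01128624 0.02074454]
prop in tray 154 [0.47960009 0.31520895 0.031464  ] ((0.48096486926078796, 0.315652459859848), (0.05255507305264473, 0.026582909747958183), 75.03543853759766)
foot before 202 312.8712871287129 213.28217821782178
foot after 200 312.665 213.31
batten mean img diff 17.1
knife mean img diff 20.3
brush mean img diff 57.7
cup mean img diff 26.3
jar mean img diff 18.6
tray mean img diff 20.1
```

View pics/top1.png

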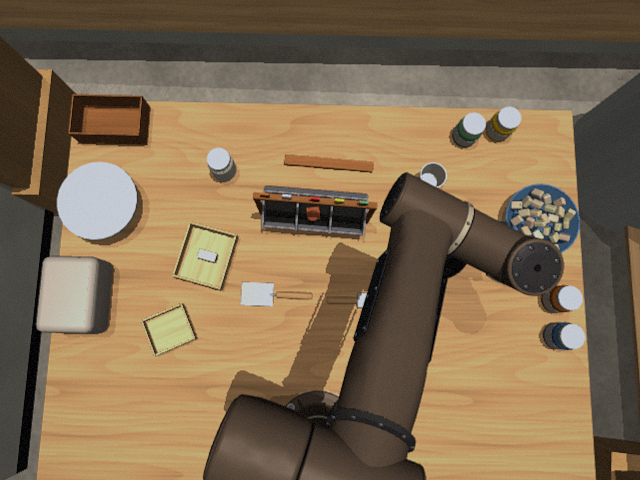

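Prop is in the tray (207,255), the foot is unmoved in the bin (313,213), and the other things are where they were. The tile's top sits at z = 19.5 mm, which is the bowl floor at 5.6 plus 14, so it lies flat. I'll hand in.

```bash
python3 -c "
from station import job_done; print(job_done())"
```

```text
the job is handed in; nothing more can be done
None
```

I put the cream kiln prop in the large plywood tray first, then the blue tile in the empty black bowl, and handed the job in at about 28 s of the 64 s allowed. Each piece was lowered until it touched (5–6 N) and then released slowly.

**Last checks:**
- **Prop:** it lies flat in the tray, about 5 mm from the centre.
- **Tile:** it lies flat on the bowl floor. Its top is at 19.5 mm, against 19.6 expected.
- **Foot:** it moved by less than 0.3 pixel in the top view, which is within noise.
- **Other things:** the jar, batten, spatula and tray look unmoved in the top view. The arm partly hid the brush, cup and bowl in that last picture, so I couldn't check them fully.

**Disagreements:**
- **Bystander check:** the before/after picture differences were inconclusive because of the arm and its shadow, so I judged the bystanders by eye.
- **Bowl centre:** two measurements differed by about 4–5 mm. I placed the tile by the closer one.
- **Tilt:** joint limits ruled out a tool square to the floor, so I gripped both pieces with the tool tilted 49° instead of 32°.

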